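# Number the refilled screw tubs

## Task

Zero the numbering stamp by pressing its small recessed red button fully home with the reset pin, then number the tubs that are there in the order red, yellow, green, blue: hold each upright and centred on the orange stamp pad and press down until the pad is fully depressed. When all are numbered, close the batch by pressing the recessed white button fully home with the pin. At the end every tub stands upright inside the grey tray and the pin stands in its holder, fully home; leave the mug, tape roll and screwdriver where they are.

Things in the scene. Friction and masses are not known exactly. Their poses are not given: they have to be found in the camera images.
- stamp: numbering stamp, a fixed console 140 (x) x 180 (y) x 55 mm high: grey base, blue top deck. Origin: centre of its underside, on the bench; z up. The long -x side has the little counter window. The round orange stamp pad is at (0, +38) mm and the two recessed buttons, red at (-35, -55) mm and white at (+35, -55) mm, in this frame
- stamp_pad: sprung orange stamp pad, a disc 64 mm across on the console. Origin: centre of its top face, which is 73 mm above the bench at rest and 63 mm when fully down (travel 10 mm; 4 N to start, 13 N when fully down). Moves straight down only
- holder: fixed pale wooden pin holder, a block 56 x 56 x 45 mm high with an upright hole 15 mm wide through its centre. Origin: centre of its underside, on the bench
- pin: reset pin, 106 mm long, standing in the holder, tip down. Origin: the tip's end; its z axis runs up the pin. From the tip: 10 mm of 6 mm rod, 30 mm of 8 mm rod, a dark collar 24 mm wide and 6 mm thick (underside 40 mm above the tip), then a yellow round grip 16 mm wide and 60 mm long. In the holder the collar rests on the block's top, so the tip is 5 mm above the bench. 50 g
- tray: fixed open grey tray 200 x 200 mm, walls 20 mm high and 5 mm thick, floor 5 mm thick. Origin: centre of its underside, on the bench
- mug: white mug, 80 mm wide, 90 mm high, a bystander. Origin: centre of its underside
- tape_roll: black roll of tape, 100 mm wide, 45 mm high, a bystander. Origin: centre of its underside
- driver: screwdriver with a red handle lying on the bench, a bystander
- zero_button: red spring button, zero (counter to nought), on the -x side of the deck: 15 mm across, at the bottom of a round well 19 mm wide in the blue deck, too narrow for a finger. Origin: centre of its top face, 5 mm below the deck, 50 mm above the bench at rest and 45 mm when fully pressed (travel 5 mm, 1.5 N to start, 4 N when fully down)
- close_button: white spring button, close-batch, on the +x side of the deck: 15 mm across, at the bottom of a round well 19 mm wide in the blue deck, too narrow for a finger. Origin: centre of its top face, 5 mm below the deck, 50 mm above the bench at rest and 45 mm when fully pressed (travel 5 mm, 1.5 N to start, 4 N when fully down)
- tub_red: screw tub with a red lid, upright on the bench at the start (or absent): white body 54 mm across, red lid 56 mm across making up the top 20 mm, 48 mm high in all, about 200 g. Origin: centre of its underside; z axis up through the lid
- tub_yellow: screw tub with a yellow lid, upright on the bench at the start (or absent): white body 54 mm across, yellow lid 56 mm across making up the top 20 mm, 48 mm high in all, about 200 g. Origin: centre of its underside; z axis up through the lid
- tub_green: screw tub with a green lid, upright on the bench at the start (or absent): white body 54 mm across, green lid 56 mm across making up the top 20 mm, 48 mm high in all, about 200 g. Origin: centre of its underside; z axis up through the lid
- tub_blue: screw tub with a blue lid, upright on the bench at the start (or absent): white body 54 mm across, blue lid 56 mm across making up the top 20 mm, 48 mm high in all, about 200 g. Origin: centre of its underside; z axis up through the lid
Not all that is in view belongs to the job. Leave any black or pink look-alike of the tub_yellow alone.

How it is judged:
By the outcome, as a careful person would: the job done as asked, in the order asked, and still so for the second after the job is handed in, with the robot touching nothing.
Of tub_red, tub_yellow, tub_green, tub_blue only 2 to 4 are there at a start; the rules pass over those that are not, and their reading is None.
At some moment in a run one of tub_red, tub_yellow, tub_green, tub_blue may be knocked a few centimetres aside while the robot is not near it.
It also fails if it takes over 210 s, if anything falls off the work surface, if the arm or the gripper's body presses on something with over 40 N, if the wrist force passes 120 N, or if a joint passes its speed limit or range.

## Robot

A 6-joint arm with a two-finger parallel gripper is mounted at the origin on the work surface. World frame = base frame: x ahead of the robot, y to its left, z up, the work surface at z = 0. Lengths are in mm, angles in degrees, forces in N, time in s.
With the tool pointing down it reaches from about 300 to 850 mm from the base axis. Payload 4.2 kg.
Tool frame: the origin (TCP) lies at the very end of the fingers, on their centre line; the grasp point (between the pads) lies 19 mm behind it; z points along the fingers, y is the line along which they close (so a half turn about z gives the same grasp; the last joint's range is limited). The gripper opens to 91 mm and grips with 3 to 60 N. Pads are 32 mm wide; open, the fingers measure 118 mm over their backs; the gripper's body (76 mm by 178 mm) begins 60 mm behind the grasp point.
Start: joints at [-75.63, 18.312, 89.639, -0, 72.044, -1.146], TCP at [153.816, -554.061, 213.976] pointing down, gripper open.
Joint ranges: [-177.97, 177.97], [-48.28, 115.42], [12.27, 149.76], [-77.06, 257.06], [2.81, 150.46], [-146.56, 146.56]. Speed limits (degrees/s): [147.25, 147.25, 180, 180, 180, 180].

## Interface

Orientations are given as [roll, pitch, yaw] about the fixed x, y, z axes, in that order (R = Rz(yaw) Ry(pitch) Rx(roll)).
In Python, from workcell import env, grab_frame gives the robot as it stands. The module is installed in compiled form; this text tells all that it offers.
- The arm moves only by the tool move_arm, never from a script. Its argument "plan" is a list of rows, each an object of numbers: "tx", "ty", "tz": the shift along the tool's x, y, z in cm; "wx", "wy", "wz": the turn, a rotation vector about the tool's x, y, z in rad. In form: [{"tx": .., "ty": .., "tz": .., "wx": .., "wy": .., "wz": ..}, ...]. A call has 1 to 12 rows; each row shifts and turns the commanded pose from where the row before left it, along the tool's axes as they then stand; what a row does not reach is not made up. A row lasts 1/12 s, in which the tool goes at most 41.7 mm and 7.16 degrees, less where a joint would pass 70% of its speed; a pose out of reach is approached as far as the arm can. A call is refused whole if a number of a shift passes 4.17 or a number of a turn 0.125, either way. A call with a gripper value outside its range is refused whole. "gripper" is the finger opening in cm, from 0 to 9.12, set as the call begins (left out, the last holds). The fingers move at their own pace and stop on an object; "force" is the grip in N (left out, the last holds). Time passes only in rows, so rows that do not move let the fingers close. It gives the time, the measured TCP pose, the force, the opening and the grip force at its end, in the units of the state.
- env.state(): the state, without advancing time (a new reading comes with each control period).
- grab_frame(name): name is "scene" or "top" or "wrist"; returns a dict with "color" (420x560x3 uint8, red, green, blue), "vfov" (degrees; the focal length in pixels is half the picture's height over the tangent of half this angle, whatever the lens; pixels are square), "cx", "cy" (the principal point, pixels), "view" (4x4, takes a point from world to camera coordinates). Camera axes: x right, y up, looking along -z (the intrinsics and any distortion apply to the point x, -y, -z); pixel columns grow to the right and rows downward; lengths in mm; the calibration is good to about 2 mm. A picture is of the moment at which its call begins. There is no depth.
- env.job_done(): hands the job in; it is judged then, once.
The state is a dict: "time_s": time; "qpos": joint angles; "qvel": joint speeds; "effort": joint torques, N m; "ee_pos": TCP position; "ee_rot": TCP orientation; "force": force on the tool from outside, world axes, zero at the start; "torque": the same for the moment, N m; "gripper_width": finger opening in mm; "gripper_force": force on a finger pad.
Only numpy, scipy, OpenCV 4.12 (cv2) and the standard library are available. Lean on these libraries where they do the work, as an engineer would, in place of code of your own. Each camera call takes 0.05 s, during which the arm holds its last target. There are 200 camera calls.

## Working session

There is one attempt and no reset: what is moved stays moved. The work goes in short steps, Python scripts to look and compute and a tool call to move; the robot and the scene stay as the last step left them, time stands still between calls to the robot, and variables do not carry over. Pictures are saved under pics/ and viewed, at most 14 in all, crops included, and the job is handed in when it is done.

Besides the shell and the picture viewer there is one more tool, called after "Call:" by a JSON object that holds its "api" and its "payload". move_arm: Moves the arm, as the interface text tells. Its arguments: {"type":"object","properties":{"plan":{"type":"array","items":{"type":"object","properties":{"tx":{"type":"number"},"ty":{"type":"number"},"tz":{"type":"number"},"wx":{"type":"number"},"wy":{"type":"number"},"wz":{"type":"number"}}}},"gripper":{"type":"number"},"force":{"type":"number"}},"required":["plan"]}

```bash
mkdir -p pics
cat > h.py <<'E'
import numpy as np, cv2
from workcell import env, grab_frame
def grab(n,save=None):
    f=grab_frame(n)
    if save: cv2.imwrite(f'pics/{save}.png',f['color'][:,:,::-1])
    return f
def foc(f): return f['color'].shape[0]/2/np.tan(np.radians(f['vfov']/2))
def ray(f,u,v):
    V=np.array(f['view']);k=foc(f)
    d=V[:3,:3].T@np.array([(u-f['cx'])/k,-(v-f['cy'])/k,-1.])
    return -V[:3,:3].T@V[:3,3],d/np.linalg.norm(d)
def onz(f,u,v,z):
    o,d=ray(f,u,v);return o+d*(z-o[2])/d[2]
def proj(f,p):
    c=(np.array(f['view'])@np.r_[p,1])[:3];k=foc(f);return f['cx']+k*c[0]/-c[2],f['cy']-k*c[1]/-c[2]
def tri(a,b):
    A=np.zeros((3,3));y=np.zeros(3)
    for o,d in(a,b):
        P=np.eye(3)-np.outer(d,d);A+=P;y+=P@o
    return np.linalg.solve(A,y)
E
python3 - <<'E'
from h import *
for n in('top','scene','wrist'):
    f=grab(n,n+'0');print(n,f['vfov'],f['cx'],f['cy'],[k for k in f],np.round(np.linalg.inv(f['view']),2).tolist())
print(env.state())
E
```

```text
top 50.184826458926594 277.1018235814638 208.31640627897767 ['color', 'vfov', 'cx', 'cy', 'view'] [[0.02, 0.98, -0.17, 331.54], [-1.0, 0.02, 0.02, 72.31], [0.02, 0.17, 0.98, 1325.58], [0.0, 0.0, 0.0, 1.0]]
scene 43.17517929364251 291.2698832004601 207.85674158952511 ['color', 'vfov', 'cx', 'cy', 'view'] [[-0.8, -0.38, 0.46, 1127.5], [0.6, -0.52, 0.61, 839.03], [0.01, 0.76, 0.65, 870.32], [0.0, 0.0, 0.0, 1.0]]
wrist 65.84569754820237 276.6081801556142 209.99335277923373 ['color', 'vfov', 'cx', 'cy', 'view'] [[0.27, 0.92, 0.28, 235.22], [-0.96, 0.26, 0.08, -532.1], [-0.0, -0.29, 0.96, 383.59], [0.0, 0.0, 0.0, 1.0]]
{'time_s': 0.15, 'qpos': array([-7.56288131e+01,  1.83438835e+01,  8.96884984e+01,  4.78977299e-04,
        7.20424906e+01, -1.14341875e+00]), 'qvel': array([ 0.01667943, -0.14003891, -0.13542257,  0.02284932, -0.11244677,
        0.02595331]), 'effort': array([ 2.08621554e-03, -4.12773335e+01, -2.32155704e+01,  7.28058326e-02,
        4.33267700e-02, -1.01253322e-04]), 'ee_pos': array([ 153.74249155, -553.69618705,  213.31937032]), 'ee_rot': array([-1.79925151e+02, -1.94944813e-03,  1.55144564e+01]), 'force': array([-0.21038569, -0.13484472,  0.20247041]), 'torque': array([ 0.00830368,  0.01884645, -0.00422921]), 'gripper_force': 0.0, 'gripper_width': 91.09720185081088}
```

View pics/top0.png

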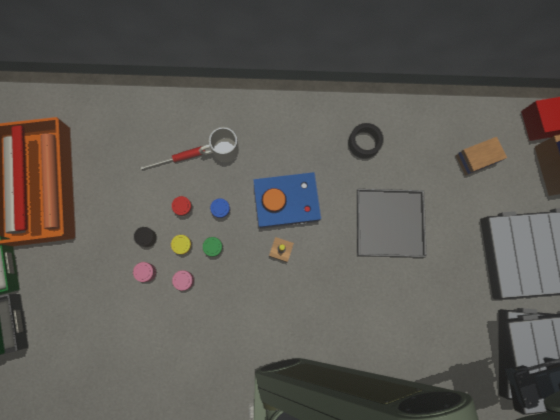

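View pics/scene0.png

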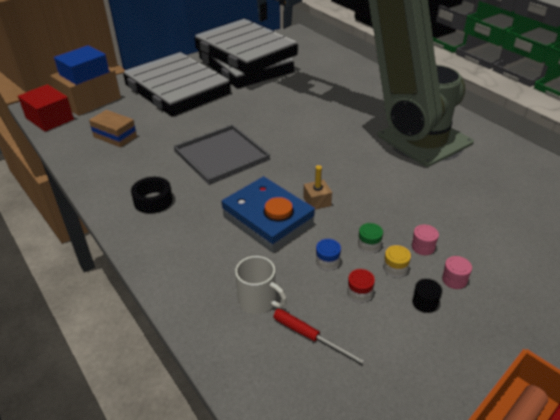

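Top view: tubs red (181,206), yellow (180,245), green (213,247) and blue (220,208) are all present. The black (144,237) and pink (143,272), (183,281) ones are look-alikes. The console is at (287,200) with its red button at (307,209) and white at (304,186). The holder and pin are at (282,249) and the tray at (390,223). The scene view agrees. Next I'll measure from both views and make one enlarged crop to confirm the tubs.

```bash
cat >> h.py <<'E'
R={'red':[(0,9),(172,180)],'yellow':[(23,33)],'green':[(50,80)],'blue':[(108,125)],'orange':[(5,14)]}
def mask(img,c,smin=130,vmin=60):
    h=cv2.cvtColor(img,cv2.COLOR_RGB2HSV);m=np.zeros(h.shape[:2],np.uint8)
    for a,b in R[c]: m|=cv2.inRange(h,(a,smin,vmin),(b,255,255))
    return m
def blobs(m,amin=25):
    n,l,s,c=cv2.connectedComponentsWithStats(m)
    return [(int(s[i,4]),*np.round(c[i],1).tolist(),s[i,:4].tolist()) for i in range(1,n) if s[i,4]>=amin]
E
python3 - <<'E'
from h import *
t=grab('top');s=grab('scene')
for c in R:
    for n,f in(('top',t),('scene',s)):
        print(c,n,[b for b in blobs(mask(f['color'],c),8) if b[0]<3000 and 120<b[1]<480])
crop=t['color'][150:310,120:440];cv2.imwrite('pics/crop1.png',cv2.resize(crop,None,fx=2.5,fy=2.5,interpolation=2)[:,:,::-1])
E
```

```text
red top [(187, 186.1, 154.1, [172, 147, 28, 14]), (282, 180.9, 205.3, [172, 196, 19, 19]), (18, 306.8, 208.5, [305, 207, 5, 4])]
red scene [(30, 279.3, 200.4, [266, 198, 26, 10]), (519, 360.8, 280.6, [348, 269, 27, 24]), (583, 295.3, 324.0, [274, 309, 45, 32])]
yellow top [(298, 180.6, 244.1, [171, 235, 20, 19]), (28, 281.7, 246.8, [279, 244, 6, 6])]
yellow scene []
green top []
green scene [(308, 370.6, 231.8, [360, 224, 22, 17])]
blue top [(2146, 288.3, 199.1, [254, 173, 66, 53]), (262, 219.5, 207.7, [211, 199, 18, 18])]
blue scene [(20, 253.6, 183.0, [247, 179, 13, 8]), (394, 276.8, 203.5, [251, 178, 59, 52]), (95, 236.9, 196.0, [223, 187, 29, 19]), (17, 272.5, 190.5, [270, 187, 6, 7]), (59, 246.6, 205.2, [242, 195, 14, 23]), (8, 251.8, 206.5, [249, 205, 6, 4]), (12, 311.4, 207.8, [309, 205, 5, 6]), (8, 240.1, 212.2, [238, 211, 5, 4]), (9, 250.1, 216.2, [248, 214, 6, 4]), (63, 285.9, 222.7, [277, 216, 17, 14]), (9, 249.0, 219.8, [247, 219, 5, 3]), (46, 262.8, 226.3, [259, 219, 9, 17]), (10, 268.7, 231.9, [267, 231, 4, 4]), (15, 277.0, 231.5, [273, 230, 9, 5]), (433, 328.0, 249.5, [317, 239, 24, 22])]
orange top [(387, 273.5, 199.4, [263, 189, 22, 22])]
orange scene [(465, 278.0, 208.1, [265, 198, 27, 21])]
```

View pics/crop1.png

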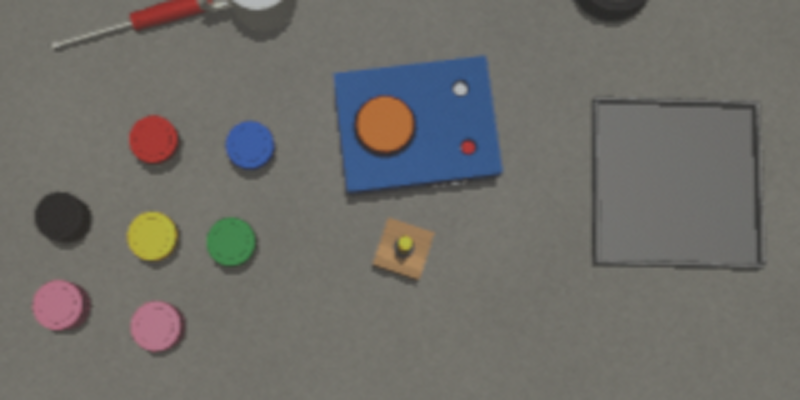

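The crop confirms the four named tubs: red (153,140), blue (250,145), yellow (152,236) and green (231,241). The black and pink ones stay put, and the console, pin and tray are clear.

Run:
```python
from h import *
t=grab('top');s=grab('scene')
P={'red':((180.9,205.3),(361,278)),'yellow':((180.6,244.1),None),'green':((212.6,246.7),(370.6,230)),'blue':((219.5,207.7),(328.0,247))}
hs=lambda f,p:cv2.cvtColor(f['color'],cv2.COLOR_RGB2HSV)[int(p[1]),int(p[0])]
print(hs(t,(212,247)),hs(s,(397,256)),hs(s,(319,175)))
R['green']=[(50,90)];R['yellow']=[(17,34)]
print(blobs(mask(t['color'],'green',100,40)),[b for b in blobs(mask(s['color'],'yellow'),20) if 120<b[1]<480])
for k,(a,b) in P.items():
    print(k,onz(t,*a,48).round(1), b and tri(ray(t,*a),ray(s,*b)).round(1))
print('pad',onz(t,273.5,199.4,73).round(1),tri(ray(t,273.5,199.4),ray(s,278,208.1)).round(1))
print('redbtn',onz(t,306.8,208.5,50).round(1),'white',onz(t,304,185.7,50).round(1))
cnt=max(cv2.findContours(cv2.morphologyEx(mask(t['color'],'blue')|mask(t['color'],'orange'),3,np.ones((5,5)))*(np.arange(560)>240).astype(np.uint8),0,1)[0],key=cv2.contourArea)
r=cv2.minAreaRect(cnt);print(r);q=[onz(t,*p,55) for p in cv2.boxPoints(r)];print(np.round(q,1).tolist(),np.mean(q,0).round(1))
print('pin top',onz(t,281.7,246.8,111).round(1))
for p in((357,190),(423,190.5),(425,258),(357,257.5)):print('tray',onz(t,*p,20).round(1))
print('mug',onz(t,223,140,90).round(1),'tape',onz(t,366,140,45).round(1))
```

```text
[ 65 124 132] [ 22 200 185] [ 21 200 102]
[(276, 212.0, 246.4, [203, 237, 19, 19]), (97, 4.0, 272.9, [0, 245, 9, 48]), (45, 0.9, 345.3, [0, 335, 4, 18])] [(126, 318.0, 176.5, [315, 165, 7, 23]), (493, 397.2, 256.3, [385, 245, 26, 24])]
red [560.3 327.7  48. ] [560.6 328.4  45.5]
yellow [448.4 322.   48. ] None
green [443.1 231.   48. ] [443.  231.8  45.3]
blue [556.1 216.4  48. ] [556.6 216.7  45. ]
pad [579.6  61.3  73. ] [581.3  61.3  64.2]
redbtn [559.8 -35.8  50. ] white [627.1 -26.9  50. ]
((286.54656982421875, 199.0543975830078), (46.8637809753418, 60.88320541381836), 83.1572265625)
[[640.8, 120.6, 55.0], [667.3, -55.3, 55.0], [530.1, -72.4, 55.0], [504.8, 100.5, 55.0]] [585.8  23.3  55. ]
pin top [441.7  36.5 111. ]
tray [ 625.1 -188.1   20. ]
tray [ 628.7 -386.8   20. ]
tray [ 427.  -385.5   20. ]
tray [ 423.9 -186.1   20. ]
mug [746.1 210.3  90. ] tape [ 773.4 -211.7   45. ]
```

Call:
{"api": "move_arm", "payload": {"plan": [{"wz": 0.09}, {"wz": 0.09}, {"wz": 0.09}, {"tx": 1.97, "ty": -3.46, "tz": -0.23}, {"tx": 1.97, "ty": -3.46, "tz": -0.23}, {"tx": 1.97, "ty": -3.46, "tz": -0.23}, {"tx": 1.97, "ty": -3.46, "tz": -0.23}, {"tx": 1.97, "ty": -3.46, "tz": -0.23}, {"tx": 1.97, "ty": -3.46, "tz": -0.23}, {"tx": 1.97, "ty": -3.46, "tz": -0.23}, {"tx": 1.97, "ty": -3.46, "tz": -0.23}, {"tx": 1.97, "ty": -3.46, "tz": -0.23}], "gripper": 5}}

```text
schema error: expected keys tx, ty, tz, wx, wy, wz
```

Call:
{"api": "move_arm", "payload": {"plan": [{"tx": 1.97, "ty": -3.46, "tz": -0.23}, {"tx": 1.97, "ty": -3.46, "tz": -0.23}, {"tx": 1.97, "ty": -3.46, "tz": -0.23}, {"tx": 1.97, "ty": -3.46, "tz": -0.23}, {"tx": 1.97, "ty": -3.46, "tz": -0.23}, {"tx": 1.97, "ty": -3.46, "tz": -0.23}, {"tx": 1.97, "ty": -3.46, "tz": -0.23}, {}, {}, {}]}}

```text
schema error: expected keys tx, ty, tz, wx, wy, wz
```

Run:
```python
from h import *
w=grab('wrist','w1');print(np.linalg.inv(w['view']).round(2).tolist(),w['cx'],w['cy'])
print(env.state()['ee_pos'],env.state()['ee_rot'])
```

```text
[[0.27, 0.92, 0.28, 235.26], [-0.96, 0.26, 0.08, -532.23], [-0.0, -0.29, 0.96, 384.15], [0.0, 0.0, 0.0, 1.0]] 276.6081801556142 209.99335277923373
[ 153.79819097 -553.98994517  213.8456118 ] [-1.79990982e+02  9.74042300e-05  1.55175167e+01]
```

View pics/w1.png

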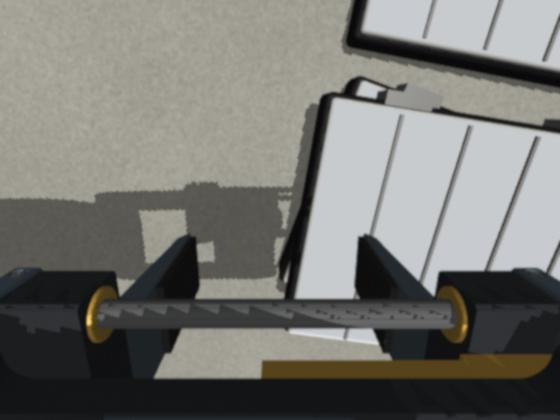

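Call:
{"api": "move_arm", "payload": {"plan": [{"tx": 0, "ty": 0, "tz": 0, "wx": 0, "wy": 0, "wz": 0.09}, {"tx": 0, "ty": 0, "tz": 0, "wx": 0, "wy": 0, "wz": 0.09}, {"tx": 0, "ty": 0, "tz": 0, "wx": 0, "wy": 0, "wz": 0.09}, {"tx": 1.72, "ty": -3.46, "tz": -0.29, "wx": 0, "wy": 0, "wz": 0}, {"tx": 1.72, "ty": -3.46, "tz": -0.29, "wx": 0, "wy": 0, "wz": 0}, {"tx": 1.72, "ty": -3.46, "tz": -0.29, "wx": 0, "wy": 0, "wz": 0}, {"tx": 1.72, "ty": -3.46, "tz": -0.29, "wx": 0, "wy": 0, "wz": 0}, {"tx": 1.72, "ty": -3.46, "tz": -0.29, "wx": 0, "wy": 0, "wz": 0}, {"tx": 1.72, "ty": -3.46, "tz": -0.29, "wx": 0, "wy": 0, "wz": 0}, {"tx": 1.72, "ty": -3.46, "tz": -0.29, "wx": 0, "wy": 0, "wz": 0}, {"tx": 1.72, "ty": -3.46, "tz": -0.29, "wx": 0, "wy": 0, "wz": 0}, {"tx": 1.72, "ty": -3.46, "tz": -0.29, "wx": 0, "wy": 0, "wz": 0}], "gripper": 5}}

```text
time_s: 1.4
ee_pos: [308.7, -240.8, 240.5]
ee_rot: [180.0, -0.0, 0.0]
force: [-0.2, 0.0, -0.5]
gripper_width: 49.8
gripper_force: 0.0
```

Call:
{"api": "move_arm", "payload": {"plan": [{"tx": 1.72, "ty": -3.46, "tz": -0.29, "wx": 0, "wy": 0, "wz": 0}, {"tx": 1.72, "ty": -3.46, "tz": -0.29, "wx": 0, "wy": 0, "wz": 0}, {"tx": 1.72, "ty": -3.46, "tz": -0.29, "wx": 0, "wy": 0, "wz": 0}, {"tx": 1.72, "ty": -3.46, "tz": -0.29, "wx": 0, "wy": 0, "wz": 0}, {"tx": 1.72, "ty": -3.46, "tz": -0.29, "wx": 0, "wy": 0, "wz": 0}, {"tx": 1.72, "ty": -3.46, "tz": -0.29, "wx": 0, "wy": 0, "wz": 0}, {"tx": 1.72, "ty": -3.46, "tz": -0.29, "wx": 0, "wy": 0, "wz": 0}, {"tx": 0, "ty": 0, "tz": 0, "wx": 0, "wy": 0, "wz": 0}, {"tx": 0, "ty": 0, "tz": 0, "wx": 0, "wy": 0, "wz": 0}, {"tx": 0, "ty": 0, "tz": 0, "wx": 0, "wy": 0, "wz": 0}]}}

```text
time_s: 2.23
ee_pos: [428.1, -0.4, 260.1]
ee_rot: [180.0, 0.0, 0.1]
force: [-0.8, 0.1, -0.4]
gripper_width: 49.9
gripper_force: 0.0
```

Run:
```python
from h import *
w=grab('wrist','w1')
np.savez('w1.npz',**w)
print(env.state()['ee_pos'],env.state()['ee_rot'])
```

```text
[427.96162237  -0.95258458 260.15977812] [1.79966914e+02 4.24063888e-02 8.49592822e-03]
```

View pics/w1.png

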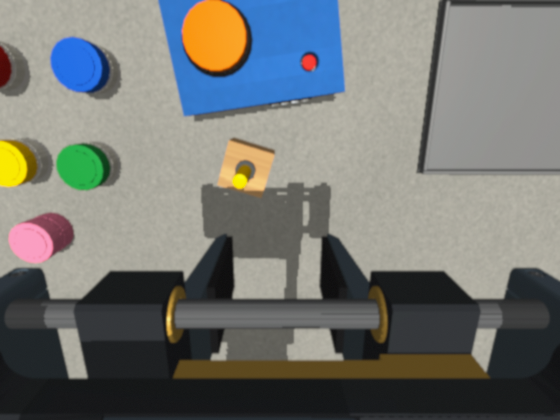

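Wrist view: red button (309,62), pad (215,36), pin top (240,181), holder block (246,166). One shifted view for the second ray, and to bring the white button in.

Call:
{"api": "move_arm", "payload": {"plan": [{"tx": 2, "ty": -1.3, "tz": 0, "wx": 0, "wy": 0, "wz": 0}, {"tx": 2, "ty": -1.3, "tz": 0, "wx": 0, "wy": 0, "wz": 0}, {"tx": 2, "ty": -1.3, "tz": 0, "wx": 0, "wy": 0, "wz": 0}, {"tx": 0, "ty": 0, "tz": 0, "wx": 0, "wy": 0, "wz": 0}, {"tx": 0, "ty": 0, "tz": 0, "wx": 0, "wy": 0, "wz": 0}]}}

```text
time_s: 2.7
ee_pos: [488.5, 37.5, 259.9]
ee_rot: [180.0, 0.1, -0.0]
force: [0.2, -0.6, 0.3]
gripper_width: 49.9
gripper_force: 0.0
```

Run:
```python
from h import *
a=dict(np.load('w1.npz'));b=grab('wrist','w2');R['yellow']=[(17,34)]
res={}
for n,f in(('a',a),('b',b)):
    im=f['color'];h=cv2.cvtColor(im,cv2.COLOR_RGB2HSV)
    bl=blobs(mask(im,'blue',100,40),3000)
    wh=cv2.inRange(h,(0,0,170),(180,45,255))
    print(n,'pad',blobs(mask(im,'orange',200,120),500),'red',[x for x in blobs(mask(im,'red',150,80)) if 250<x[1]<350],'yel',[x for x in blobs(mask(im,'yellow',150,150),20) if 200<x[1]<340],'white',[x for x in blobs(wh,20) if x[2]<200 and 200<x[1]<380],'deck',bl)
for f,c in((a,'a'),(b,'b')): print(c,np.linalg.inv(f['view'])[:3,3].round(1))
```

```text
a pad [] red [(170, 308.8, 61.7, [302, 54, 15, 16])] yel [(3228, 214.0, 34.7, [184, 1, 61, 68]), (221, 239.3, 180.8, [232, 172, 17, 18])] white [(74014, 263.5, 152.4, [0, 0, 560, 297])] deck []
b pad [] red [(157, 340.6, 119.7, [334, 113, 14, 14])] yel [(2795, 253.0, 98.9, [224, 69, 58, 61]), (138, 276.9, 236.4, [270, 230, 14, 13])] white [(86357, 264.0, 128.6, [0, 0, 560, 298]), (185, 334.5, 52.8, [328, 45, 14, 16])] deck []
a [512.8  -0.9 430.5]
b [573.2  36.9 430.2]
```

View pics/w2.png

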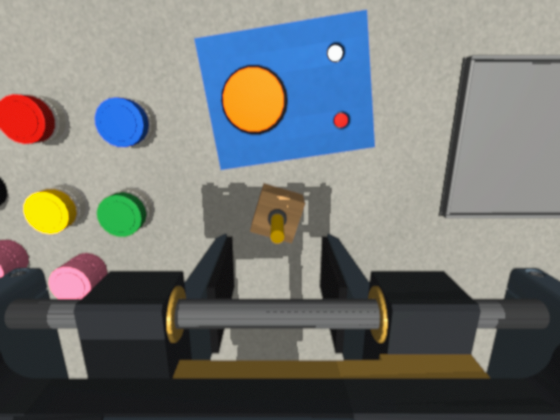

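Second wrist view: white (335,53), red (341,120), pad (253,99), pin top (277,236), holder (277,212). Triangulating these.

Run:
```python
from h import *
a=dict(np.load('w1.npz'));b=grab('wrist');np.savez('w2.npz',**b)
for n,p,q,z in(('pad',(214,34.7),(253,98.9),73),('red',(308.8,61.7),(340.6,119.7),50),('pin',(239.3,180.8),(276.9,236.4),111),('holder?',(246,166),(277,212),45)):
    print(n,tri(ray(a,*p),ray(b,*q)).round(1),onz(a,*p,z).round(1),onz(b,*q,z).round(1))
print('white',onz(b,334.5,52.8,50).round(1))
# collar/holder corners b
m=mask(b['color'],'orange',60,40)
R['wood']=[(5,22)]
for f in(a,b):
    m=mask(f['color'],'wood',70,60);bl=[x for x in blobs(m,300) if 200<x[1]<320 and 140<x[2]<240];print(bl)
for c,S in(('red',(15,50)),('yellow',(17,34)),('green',(50,90)),('blue',0)):
    if c=='yellow':R[c]=[S]
    if c=='green':R[c]=[S]
    print(c,[(x[0],onz(b,x[1],x[2],48).round(1),x[3]) for x in blobs(mask(b['color'],c,130,90),600) if x[1]<200])
```

```text
pad [583.1  61.   74. ] [583.4  61.   73. ] [583.   61.2  73. ]
red [561.5 -35.1  53.6] [562.  -35.6  50. ] [561.3 -35.7  50. ]
pin [444.5  36.4 111.5] [444.5  36.4 111. ] [444.3  36.5 111. ]
holder? [446.5  36.4  33. ] [448.4  35.5  45. ] [450.4  36.3  45. ]
white [630.1 -25.2  50. ]
[(2006, 246.1, 166.1, [217, 138, 58, 60])]
[(1954, 277.3, 211.4, [250, 183, 55, 61])]
red [(2021, array([564.2, 324.1,  48. ]), [0, 94, 52, 50])]
yellow [(1845, array([454.1, 317.6,  48. ]), [23, 189, 54, 45])]
green [(1453, array([448.4, 232. ,  48. ]), [97, 193, 45, 43])]
blue [(1977, array([560.2, 214.8,  48. ]), [95, 97, 52, 49])]
```

Call:
{"api": "move_arm", "payload": {"plan": [{"tx": -2.2, "ty": 0.05, "tz": 0, "wx": 0, "wy": 0, "wz": 0}, {"tx": -2.2, "ty": 0.06, "tz": 0, "wx": 0, "wy": 0, "wz": 0}, {"tx": 0, "ty": 0, "tz": 0, "wx": 0, "wy": 0, "wz": 0}, {"tx": 0, "ty": 0, "tz": 3, "wx": 0, "wy": 0, "wz": 0}, {"tx": 0, "ty": 0, "tz": 3, "wx": 0, "wy": 0, "wz": 0}, {"tx": 0, "ty": 0, "tz": 3, "wx": 0, "wy": 0, "wz": 0}, {"tx": 0, "ty": 0, "tz": 3, "wx": 0, "wy": 0, "wz": 0}, {"tx": 0, "ty": 0, "tz": 3, "wx": 0, "wy": 0, "wz": 0}, {"tx": 0, "ty": 0, "tz": 2, "wx": 0, "wy": 0, "wz": 0}, {"tx": 0, "ty": 0, "tz": 1.8, "wx": 0, "wy": 0, "wz": 0}, {"tx": 0, "ty": 0, "tz": 0, "wx": 0, "wy": 0, "wz": 0}, {"tx": 0, "ty": 0, "tz": 0, "wx": 0, "wy": 0, "wz": 0}]}}

```text
time_s: 3.8
ee_pos: [444.0, 37.0, 72.3]
ee_rot: [180.0, 0.1, -0.0]
force: [-0.4, 0.0, 0.6]
gripper_width: 49.7
gripper_force: 0.0
```

Call:
{"api": "move_arm", "payload": {"plan": [{"tx": 0, "ty": 0, "tz": 0, "wx": 0, "wy": 0, "wz": 0}, {"tx": 0, "ty": 0, "tz": 0, "wx": 0, "wy": 0, "wz": 0}, {"tx": 0, "ty": 0, "tz": 0, "wx": 0, "wy": 0, "wz": 0}, {"tx": 0, "ty": 0, "tz": 0, "wx": 0, "wy": 0, "wz": 0}, {"tx": 0, "ty": 0, "tz": 0, "wx": 0, "wy": 0, "wz": 0}, {"tx": 0, "ty": 0, "tz": 0, "wx": 0, "wy": 0, "wz": 0}, {"tx": 0, "ty": 0, "tz": 0, "wx": 0, "wy": 0, "wz": 0}, {"tx": 0, "ty": 0, "tz": 0, "wx": 0, "wy": 0, "wz": 0}], "gripper": 0.5, "force": 30}}

```text
time_s: 4.47
ee_pos: [444.8, 37.7, 72.7]
ee_rot: [180.0, -0.0, 0.1]
force: [0.1, -0.2, 4.1]
gripper_width: 15.3
gripper_force: 30.0
```

Call:
{"api": "move_arm", "payload": {"plan": [{"tx": 0, "ty": 0, "tz": -2, "wx": 0, "wy": 0, "wz": 0}, {"tx": 0, "ty": 0, "tz": -2.5, "wx": 0, "wy": 0, "wz": 0}, {"tx": 0, "ty": 0, "tz": -2.5, "wx": 0, "wy": 0, "wz": 0}, {"tx": 0, "ty": 0, "tz": -2, "wx": 0, "wy": 0, "wz": 0}, {"tx": 2.93, "ty": 1.8, "tz": 0, "wx": 0, "wy": 0, "wz": 0}, {"tx": 2.93, "ty": 1.8, "tz": 0, "wx": 0, "wy": 0, "wz": 0}, {"tx": 2.93, "ty": 1.8, "tz": 0, "wx": 0, "wy": 0, "wz": 0}, {"tx": 2.93, "ty": 1.8, "tz": 0, "wx": 0, "wy": 0, "wz": 0}, {"tx": 0, "ty": 0, "tz": 1.5, "wx": 0, "wy": 0, "wz": 0}, {"tx": 0, "ty": 0, "tz": 1.5, "wx": 0, "wy": 0, "wz": 0}, {"tx": 0, "ty": 0, "tz": 0, "wx": 0, "wy": 0, "wz": 0}, {"tx": 0, "ty": 0, "tz": 0, "wx": 0, "wy": 0, "wz": 0}]}}

```text
time_s: 5.47
ee_pos: [561.0, -34.2, 131.3]
ee_rot: [-180.0, 0.2, 0.0]
force: [0.8, -0.4, 0.1]
gripper_width: 15.2
gripper_force: 30.0
```

Run:
```python
from h import *
w=grab('wrist');s=grab('scene')
A=cv2.resize(w['color'][100:310,150:430],None,fx=1.4,fy=2)[:,:,::-1]
c=cv2.resize(s['color'][120:260,210:340],(390,420))[:,:,::-1]
cv2.imwrite('pics/p1.png',np.hstack([A,c]))
```

```text
(no output)
```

View pics/p1.png

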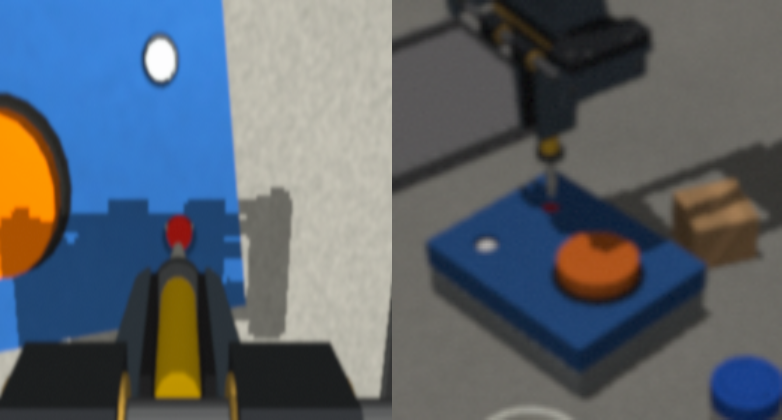

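The picture shows the pin tip just above the red button, aligned in both views. Pressing now.

Call:
{"api": "move_arm", "payload": {"plan": [{"tx": 0, "ty": 0, "tz": 0.6, "wx": 0, "wy": 0, "wz": 0}, {"tx": 0, "ty": 0, "tz": 0.5, "wx": 0, "wy": 0, "wz": 0}, {"tx": 0, "ty": 0, "tz": 0.3, "wx": 0, "wy": 0, "wz": 0}, {"tx": 0, "ty": 0, "tz": 0.2, "wx": 0, "wy": 0, "wz": 0}, {"tx": 0, "ty": 0, "tz": 0.2, "wx": 0, "wy": 0, "wz": 0}, {"tx": 0, "ty": 0, "tz": 0, "wx": 0, "wy": 0, "wz": 0}, {"tx": 0, "ty": 0, "tz": 0, "wx": 0, "wy": 0, "wz": 0}]}}

```text
time_s: 6.15
ee_pos: [561.7, -34.1, 114.6]
ee_rot: [-180.0, 0.0, 0.0]
force: [-0.9, 0.1, 2.1]
gripper_width: 15.1
gripper_force: 30.0
```

Call:
{"api": "move_arm", "payload": {"plan": [{"tx": 0, "ty": 0, "tz": 0.1, "wx": 0, "wy": 0, "wz": 0}, {"tx": 0, "ty": 0, "tz": 0.1, "wx": 0, "wy": 0, "wz": 0}, {"tx": 0, "ty": 0, "tz": 0, "wx": 0, "wy": 0, "wz": 0}, {"tx": 0, "ty": 0, "tz": 0, "wx": 0, "wy": 0, "wz": 0}]}}

```text
time_s: 6.48
ee_pos: [561.8, -34.2, 112.6]
ee_rot: [-180.0, -0.0, 0.0]
force: [-1.3, 0.5, 4.7]
gripper_width: 15.5
gripper_force: 30.0
```

Call:
{"api": "move_arm", "payload": {"plan": [{"tx": 0, "ty": 0, "tz": 0.1, "wx": 0, "wy": 0, "wz": 0}, {"tx": 0, "ty": 0, "tz": 0, "wx": 0, "wy": 0, "wz": 0}, {"tx": 0, "ty": 0, "tz": 0, "wx": 0, "wy": 0, "wz": 0}]}}

```text
time_s: 6.73
ee_pos: [562.1, -34.2, 112.4]
ee_rot: [180.0, -0.1, 0.0]
force: [-2.3, 0.6, 8.6]
gripper_width: 15.7
gripper_force: 30.0
```

Call:
{"api": "move_arm", "payload": {"plan": [{"tx": 0, "ty": 0, "tz": 0.1, "wx": 0, "wy": 0, "wz": 0}, {"tx": 0, "ty": 0, "tz": 0, "wx": 0, "wy": 0, "wz": 0}, {"tx": 0, "ty": 0, "tz": 0, "wx": 0, "wy": 0, "wz": 0}]}}

```text
time_s: 6.98
ee_pos: [562.3, -34.2, 112.3]
ee_rot: [180.0, -0.1, 0.0]
force: [-3.6, 1.6, 12.8]
gripper_width: 15.6
gripper_force: 30.0
```

Call:
{"api": "move_arm", "payload": {"plan": [{"tx": 0, "ty": 0, "tz": -1.2, "wx": 0, "wy": 0, "wz": 0}, {"tx": 0, "ty": 0, "tz": -2, "wx": 0, "wy": 0, "wz": 0}, {"tx": 0, "ty": 0, "tz": -2, "wx": 0, "wy": 0, "wz": 0}, {"tx": -2.93, "ty": -1.8, "tz": 0, "wx": 0, "wy": 0, "wz": 0}, {"tx": -2.93, "ty": -1.8, "tz": 0, "wx": 0, "wy": 0, "wz": 0}, {"tx": -2.93, "ty": -1.8, "tz": 0, "wx": 0, "wy": 0, "wz": 0}, {"tx": -2.93, "ty": -1.8, "tz": 0, "wx": 0, "wy": 0, "wz": 0}, {"tx": 0, "ty": 0, "tz": 0, "wx": 0, "wy": 0, "wz": 0}, {"tx": 0, "ty": 0, "tz": 0, "wx": 0, "wy": 0, "wz": 0}, {"tx": 0, "ty": 0, "tz": 2, "wx": 0, "wy": 0, "wz": 0}, {"tx": 0, "ty": 0, "tz": 1.5, "wx": 0, "wy": 0, "wz": 0}, {"tx": 0, "ty": 0, "tz": 0, "wx": 0, "wy": 0, "wz": 0}]}}

```text
time_s: 7.98
ee_pos: [443.9, 37.0, 124.9]
ee_rot: [180.0, 0.2, 0.0]
force: [-0.5, -0.5, -1.0]
gripper_width: 15.4
gripper_force: 30.0
```

Run:
```python
from h import *
w=grab('wrist');s=grab('scene')
A=cv2.resize(w['color'][100:310,150:430],None,fx=1.4,fy=2)[:,:,::-1]
c=cv2.resize(s['color'][120:260,250:380],(390,420))[:,:,::-1]
cv2.imwrite('pics/p2.png',np.hstack([A,c]));print(env.state()['ee_pos'])
```

```text
[445.45233145  37.21616641 127.06988063]
```

View pics/p2.png

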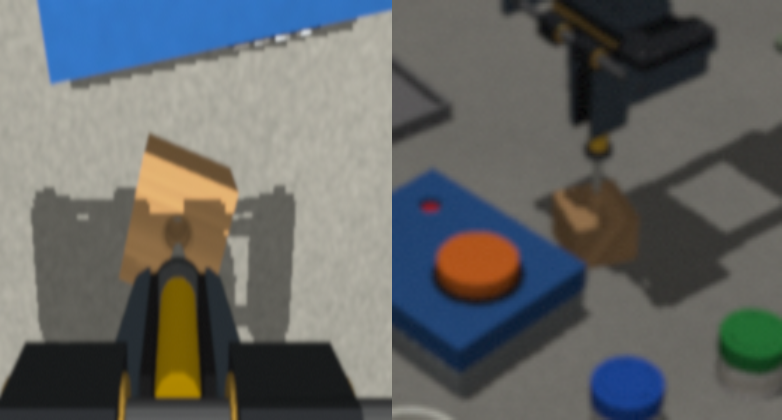

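The pin is upright with its tip over the holder hole in both views. Lowering it in and releasing.

Call:
{"api": "move_arm", "payload": {"plan": [{"tx": 0, "ty": 0, "tz": 1.5, "wx": 0, "wy": 0, "wz": 0}, {"tx": 0, "ty": 0, "tz": 1.5, "wx": 0, "wy": 0, "wz": 0}, {"tx": 0, "ty": 0, "tz": 1.5, "wx": 0, "wy": 0, "wz": 0}, {"tx": 0, "ty": 0, "tz": 0.6, "wx": 0, "wy": 0, "wz": 0}, {"tx": 0, "ty": 0, "tz": 0.2, "wx": 0, "wy": 0, "wz": 0}, {"tx": 0, "ty": 0, "tz": 0, "wx": 0, "wy": 0, "wz": 0}, {"tx": 0, "ty": 0, "tz": 0, "wx": 0, "wy": 0, "wz": 0}]}}

```text
time_s: 8.67
ee_pos: [445.6, 37.6, 75.2]
ee_rot: [180.0, -0.1, 0.0]
force: [0.3, 0.0, 0.7]
gripper_width: 15.1
gripper_force: 30.0
```

Call:
{"api": "move_arm", "payload": {"plan": [{"tx": 0, "ty": 0, "tz": 0, "wx": 0, "wy": 0, "wz": 0}, {"tx": 0, "ty": 0, "tz": 0, "wx": 0, "wy": 0, "wz": 0}, {"tx": 0, "ty": 0, "tz": 0, "wx": 0, "wy": 0, "wz": 0}, {"tx": 0, "ty": 0, "tz": 0, "wx": 0, "wy": 0, "wz": 0}, {"tx": 0, "ty": 0, "tz": 0, "wx": 0, "wy": 0, "wz": 0}, {"tx": 0, "ty": 0, "tz": 0, "wx": 0, "wy": 0, "wz": 0}], "gripper": 5}}

```text
time_s: 9.17
ee_pos: [444.6, 37.7, 74.4]
ee_rot: [180.0, -0.0, 0.0]
force: [0.7, -0.6, 0.8]
gripper_width: 49.4
gripper_force: 0.0
```

Call:
{"api": "move_arm", "payload": {"plan": [{"tx": 0, "ty": 0, "tz": -3, "wx": 0, "wy": 0, "wz": 0}, {"tx": 0, "ty": 0, "tz": -4, "wx": 0, "wy": 0, "wz": 0}, {"tx": 0, "ty": 0, "tz": -4, "wx": 0, "wy": 0, "wz": 0}, {"tx": 0, "ty": 0, "tz": -4, "wx": 0, "wy": 0, "wz": 0}, {"tx": 0, "ty": 0, "tz": -3, "wx": 0, "wy": 0, "wz": 0}, {"tx": 0.3, "ty": -4, "tz": 0, "wx": 0, "wy": 0, "wz": 0}, {"tx": 0.3, "ty": -4, "tz": 0, "wx": 0, "wy": 0, "wz": 0}, {"tx": 0.3, "ty": -4, "tz": 0, "wx": 0, "wy": 0, "wz": 0}, {"tx": 0.3, "ty": -4, "tz": 0, "wx": 0, "wy": 0, "wz": 0}, {"tx": 0.3, "ty": -4, "tz": 0, "wx": 0, "wy": 0, "wz": 0}, {"tx": 0.3, "ty": -3.3, "tz": 0, "wx": 0, "wy": 0, "wz": 0}, {"tx": 0, "ty": 0, "tz": 0, "wx": 0, "wy": 0, "wz": 0}], "gripper": 7.5}}

```text
time_s: 10.17
ee_pos: [462.6, 276.2, 253.6]
ee_rot: [-179.8, -0.0, 0.3]
force: [0.2, 0.2, 1.1]
gripper_width: 75.1
gripper_force: 0.0
```

Call:
{"api": "move_arm", "payload": {"plan": [{"tx": 0, "ty": 0, "tz": 0, "wx": 0, "wy": 0, "wz": 0}, {"tx": 0, "ty": 0, "tz": 0, "wx": 0, "wy": 0, "wz": 0}, {"tx": 0, "ty": 0, "tz": 0, "wx": 0, "wy": 0, "wz": 0}]}}

```text
time_s: 10.42
ee_pos: [462.2, 269.5, 254.3]
ee_rot: [180.0, 0.0, -0.0]
force: [0.3, -0.4, -0.1]
gripper_width: 75.5
gripper_force: 0.0
```

```bash
cat >> h.py <<'E'
R['yellow']=[(17,34)];R['green']=[(50,90)]
def lids(f,top=False):
    """lid blob -> lid top ellipse centre; fit against upper lid boundary by min enclosing circle of near-top"""
    out={}
    for c in('red','yellow','green','blue'):
        m=mask(f['color'],c,110,40)
        m=cv2.morphologyEx(m,cv2.MORPH_CLOSE,np.ones((3,3)))
        for cn in cv2.findContours(m,0,1)[0]:
            a=cv2.contourArea(cn);x,y,w,h=cv2.boundingRect(cn)
            if 150<a<5000 and 0.75<w/h<1.33 and cn is not None:
                u,v=cv2.minEnclosingCircle(cn)[0]
                # rough: blob = top ellipse + side of lid, centroid height about 42
                M=cv2.moments(cn);u,v=M['m10']/a,M['m01']/a
                p=onz(f,u,v,45)
                if 300<p[0]<720 and -420<p[1]<420:out.setdefault(c,[]).append((p.round(1)[:2].tolist(),round(u),round(v),int(a)))
    return out
E
python3 - <<'E'
from h import *
w=grab('wrist','w3');print(env.state()['ee_pos']);print(lids(w));print(lids(grab('top')))
t=grab('scene','s3')
E
```

```text
[462.27621824 269.37080215 254.41468975]
{'red': [([358.8, 311.8], 243, 262, 1451), ([395.7, 402.8], 170, 236, 430), ([563.1, 328.8], 222, 94, 2096)], 'yellow': [([452.0, 323.5], 231, 192, 1689), ([587.2, 48.2], 480, 70, 2641)], 'green': [([447.9, 234.3], 305, 195, 1537)], 'blue': [([559.4, 217.7], 323, 98, 2017)]}
{'blue': [([561.2, 212.7], 221, 206, 182), ([586.6, 23.4], 286, 199, 2811)]}
```

View pics/w3.png

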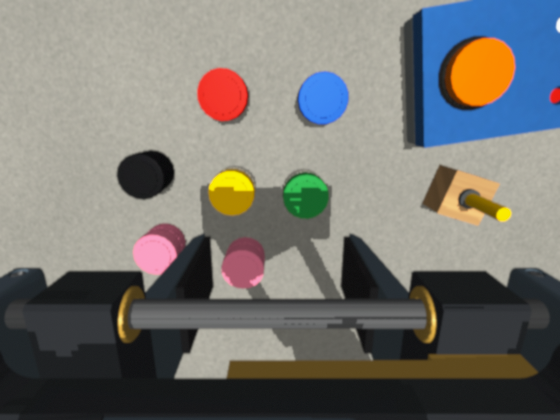

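Wrist view: red (222,94), blue (323,98), yellow (231,192) and green (306,194) are all at their places, and the pin stands in its holder. Going for red.

Call:
{"api": "move_arm", "payload": {"plan": [{"tx": 3.36, "ty": -1.96, "tz": 0, "wx": 0, "wy": 0, "wz": 0}, {"tx": 3.36, "ty": -1.96, "tz": 0, "wx": 0, "wy": 0, "wz": 0}, {"tx": 3.36, "ty": -1.96, "tz": 0, "wx": 0, "wy": 0, "wz": 0}, {"tx": 0, "ty": 0, "tz": 3.5, "wx": 0, "wy": 0, "wz": 0}, {"tx": 0, "ty": 0, "tz": 3.5, "wx": 0, "wy": 0, "wz": 0}, {"tx": 0, "ty": 0, "tz": 3.5, "wx": 0, "wy": 0, "wz": 0}, {"tx": 0, "ty": 0, "tz": 3.5, "wx": 0, "wy": 0, "wz": 0}, {"tx": 0, "ty": 0, "tz": 3.5, "wx": 0, "wy": 0, "wz": 0}, {"tx": 0, "ty": 0, "tz": 3.5, "wx": 0, "wy": 0, "wz": 0}, {"tx": 0, "ty": 0, "tz": 2.5, "wx": 0, "wy": 0, "wz": 0}, {"tx": 0, "ty": 0, "tz": 0, "wx": 0, "wy": 0, "wz": 0}, {"tx": 0, "ty": 0, "tz": 0, "wx": 0, "wy": 0, "wz": 0}]}}

```text
time_s: 11.57
ee_pos: [562.8, 328.6, 18.6]
ee_rot: [179.9, 0.1, -0.0]
force: [0.3, -0.1, 0.7]
gripper_width: 74.8
gripper_force: 0.0
```

Call:
{"api": "move_arm", "payload": {"plan": [{"tx": 0, "ty": 0, "tz": 0, "wx": 0, "wy": 0, "wz": 0}, {"tx": 0, "ty": 0, "tz": 0, "wx": 0, "wy": 0, "wz": 0}, {"tx": 0, "ty": 0, "tz": 0, "wx": 0, "wy": 0, "wz": 0}, {"tx": 0, "ty": 0, "tz": 0, "wx": 0, "wy": 0, "wz": 0}, {"tx": 0, "ty": 0, "tz": 0, "wx": 0, "wy": 0, "wz": 0}, {"tx": 0, "ty": 0, "tz": 0, "wx": 0, "wy": 0, "wz": 0}], "gripper": 4.5, "force": 35}}

```text
time_s: 12.07
ee_pos: [564.4, 330.1, 21.6]
ee_rot: [-179.9, -0.2, 0.1]
force: [-0.0, -0.6, 6.7]
gripper_width: 55.5
gripper_force: 35.0
```

Call:
{"api": "move_arm", "payload": {"plan": [{"tx": 0, "ty": 0, "tz": -2, "wx": 0, "wy": 0, "wz": 0}, {"tx": 0, "ty": 0, "tz": -3.5, "wx": 0, "wy": 0, "wz": 0}, {"tx": 0, "ty": 0, "tz": -3.5, "wx": 0, "wy": 0, "wz": 0}, {"tx": 0, "ty": 0, "tz": -3, "wx": 0, "wy": 0, "wz": 0}, {"tx": 0.29, "ty": 3.82, "tz": 0, "wx": 0, "wy": 0, "wz": 0}, {"tx": 0.29, "ty": 3.82, "tz": 0, "wx": 0, "wy": 0, "wz": 0}, {"tx": 0.29, "ty": 3.82, "tz": 0, "wx": 0, "wy": 0, "wz": 0}, {"tx": 0.29, "ty": 3.82, "tz": 0, "wx": 0, "wy": 0, "wz": 0}, {"tx": 0.29, "ty": 3.82, "tz": 0, "wx": 0, "wy": 0, "wz": 0}, {"tx": 0.29, "ty": 3.82, "tz": 0, "wx": 0, "wy": 0, "wz": 0}, {"tx": 0.29, "ty": 3.82, "tz": 0, "wx": 0, "wy": 0, "wz": 0}, {"tx": 0, "ty": 0, "tz": 0, "wx": 0, "wy": 0, "wz": 0}]}}

```text
time_s: 13.07
ee_pos: [583.6, 55.8, 139.6]
ee_rot: [179.8, -0.0, -0.3]
force: [0.1, 0.0, -1.3]
gripper_width: 55.0
gripper_force: 35.0
```

Call:
{"api": "move_arm", "payload": {"plan": [{"tx": 0, "ty": 0, "tz": 0, "wx": 0, "wy": 0, "wz": 0}, {"tx": 0, "ty": 0, "tz": 1.5, "wx": 0, "wy": 0, "wz": 0}, {"tx": 0, "ty": 0, "tz": 1, "wx": 0, "wy": 0, "wz": 0}, {"tx": 0, "ty": 0, "tz": 0, "wx": 0, "wy": 0, "wz": 0}, {"tx": 0, "ty": 0, "tz": 0, "wx": 0, "wy": 0, "wz": 0}]}}

```text
time_s: 13.48
ee_pos: [582.9, 63.3, 113.6]
ee_rot: [180.0, 0.1, 0.1]
force: [-1.2, -0.7, -1.4]
gripper_width: 55.2
gripper_force: 35.0
```

Run:
```python
from h import *
w=grab('wrist','w4');s=grab('scene');print(env.state()['ee_pos'])
A=cv2.resize(w['color'][100:310,150:430],None,fx=1.4,fy=2)[:,:,::-1]
c=cv2.resize(s['color'][120:260,210:340],(390,420))[:,:,::-1]
cv2.imwrite('pics/p3.png',np.hstack([A,c]))
print(lids(w))
```

```text
[583.86686542  63.04044619 114.65645522]
{'red': [([559.5, -37.8], 402, 251, 228)], 'blue': [([562.6, 214.3], 87, 247, 3989)]}
```

View pics/p3.png

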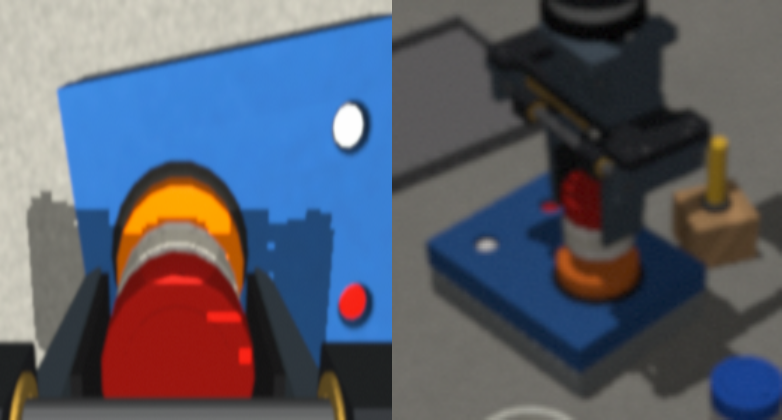

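The tub is upright over the pad and about 2 mm off to +y. I'll correct that and press in steps.

Call:
{"api": "move_arm", "payload": {"plan": [{"tx": 0, "ty": 0.2, "tz": 0.8, "wx": 0, "wy": 0, "wz": 0}, {"tx": 0, "ty": 0, "tz": 0.8, "wx": 0, "wy": 0, "wz": 0}, {"tx": 0, "ty": 0, "tz": 0.4, "wx": 0, "wy": 0, "wz": 0}, {"tx": 0, "ty": 0, "tz": 0.3, "wx": 0, "wy": 0, "wz": 0}, {"tx": 0, "ty": 0, "tz": 0.3, "wx": 0, "wy": 0, "wz": 0}, {"tx": 0, "ty": 0, "tz": 0.2, "wx": 0, "wy": 0, "wz": 0}, {"tx": 0, "ty": 0, "tz": 0.2, "wx": 0, "wy": 0, "wz": 0}, {"tx": 0, "ty": 0, "tz": 0, "wx": 0, "wy": 0, "wz": 0}, {"tx": 0, "ty": 0, "tz": 0, "wx": 0, "wy": 0, "wz": 0}]}}

```text
time_s: 14.33
ee_pos: [583.2, 60.2, 85.8]
ee_rot: [-180.0, 0.0, 0.0]
force: [-5.3, -0.5, 10.2]
gripper_width: 55.4
gripper_force: 35.0
```

Call:
{"api": "move_arm", "payload": {"plan": [{"tx": 0, "ty": 0, "tz": 0.15, "wx": 0, "wy": 0, "wz": 0}, {"tx": 0, "ty": 0, "tz": 0.15, "wx": 0, "wy": 0, "wz": 0}, {"tx": 0, "ty": 0, "tz": 0, "wx": 0, "wy": 0, "wz": 0}, {"tx": 0, "ty": 0, "tz": 0, "wx": 0, "wy": 0, "wz": 0}]}}

```text
time_s: 14.67
ee_pos: [583.3, 60.1, 84.5]
ee_rot: [-180.0, -0.0, 0.0]
force: [-6.9, -1.6, 18.5]
gripper_width: 55.5
gripper_force: 35.0
```

Call:
{"api": "move_arm", "payload": {"plan": [{"tx": 0, "ty": 0, "tz": 0.15, "wx": 0, "wy": 0, "wz": 0}, {"tx": 0, "ty": 0, "tz": 0, "wx": 0, "wy": 0, "wz": 0}, {"tx": 0, "ty": 0, "tz": 0, "wx": 0, "wy": 0, "wz": 0}]}}

```text
time_s: 14.92
ee_pos: [583.4, 60.1, 84.4]
ee_rot: [-180.0, -0.1, 0.0]
force: [-9.8, -1.0, 25.9]
gripper_width: 56.0
gripper_force: 35.0
```

Run:
```python
from h import *
print(env.state()['ee_pos'],env.state()['force'])
w=grab('wrist');s=grab('scene')
A=cv2.resize(w['color'][100:310,150:430],None,fx=1.4,fy=2)[:,:,::-1]
c=cv2.resize(s['color'][120:260,210:340],(390,420))[:,:,::-1]
cv2.imwrite('pics/p4.png',np.hstack([A,c]))
```

```text
[583.44975656  60.14460334  84.40791734] [-9.78700474 -0.99668986 25.91780557]
```

View pics/p4.png

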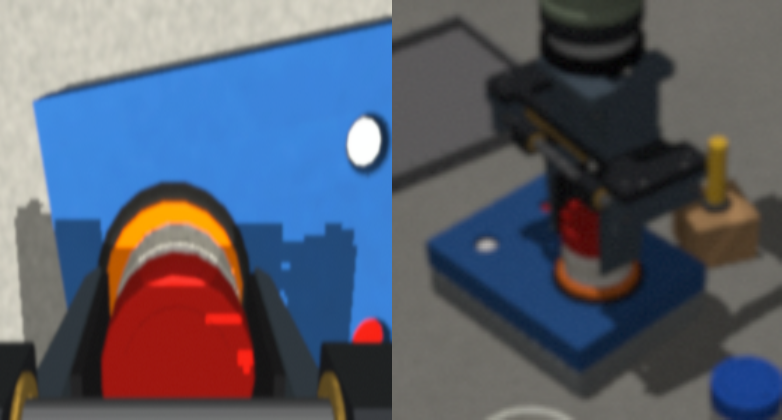

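Pad is fully down (force 26 N, z no longer changes, tub flush and centred in picture). To the tray.

Call:
{"api": "move_arm", "payload": {"plan": [{"tx": 0, "ty": 0, "tz": -1.5, "wx": 0, "wy": 0, "wz": 0}, {"tx": 0, "ty": 0, "tz": -3.5, "wx": 0, "wy": 0, "wz": 0}, {"tx": -0.12, "ty": 3.9, "tz": -1.3, "wx": 0, "wy": 0, "wz": 0}, {"tx": -0.12, "ty": 3.9, "tz": 0, "wx": 0, "wy": 0, "wz": 0}, {"tx": -0.12, "ty": 3.9, "tz": 0, "wx": 0, "wy": 0, "wz": 0}, {"tx": -0.12, "ty": 3.9, "tz": 0, "wx": 0, "wy": 0, "wz": 0}, {"tx": -0.12, "ty": 3.9, "tz": 0, "wx": 0, "wy": 0, "wz": 0}, {"tx": -0.12, "ty": 3.9, "tz": 0, "wx": 0, "wy": 0, "wz": 0}, {"tx": -0.12, "ty": 3.9, "tz": 0, "wx": 0, "wy": 0, "wz": 0}, {"tx": -0.12, "ty": 3.9, "tz": 0, "wx": 0, "wy": 0, "wz": 0}, {"tx": -0.12, "ty": 3.9, "tz": 0, "wx": 0, "wy": 0, "wz": 0}, {"tx": -0.12, "ty": 3.9, "tz": 0, "wx": 0, "wy": 0, "wz": 0}]}}

```text
time_s: 16.02
ee_pos: [571.5, -331.8, 142.4]
ee_rot: [-180.0, 0.0, 0.0]
force: [1.4, 1.1, -1.6]
gripper_width: 55.6
gripper_force: 35.0
```

Call:
{"api": "move_arm", "payload": {"plan": [{"tx": 0, "ty": 0, "tz": 0, "wx": 0, "wy": 0, "wz": 0}, {"tx": 0, "ty": 0, "tz": 0, "wx": 0, "wy": 0, "wz": 0}, {"tx": 0, "ty": 0, "tz": 3, "wx": 0, "wy": 0, "wz": 0}, {"tx": 0, "ty": 0, "tz": 3, "wx": 0, "wy": 0, "wz": 0}, {"tx": 0, "ty": 0, "tz": 3, "wx": 0, "wy": 0, "wz": 0}, {"tx": 0, "ty": 0, "tz": 1.5, "wx": 0, "wy": 0, "wz": 0}, {"tx": 0, "ty": 0, "tz": 0, "wx": 0, "wy": 0, "wz": 0}, {"tx": 0, "ty": 0, "tz": 0, "wx": 0, "wy": 0, "wz": 0}]}}

```text
time_s: 16.68
ee_pos: [571.8, -328.4, 37.2]
ee_rot: [-179.9, 0.1, 0.1]
force: [0.2, -0.2, -1.1]
gripper_width: 55.4
gripper_force: 35.0
```

Call:
{"api": "move_arm", "payload": {"plan": [{"tx": 0, "ty": 0, "tz": 0.7, "wx": 0, "wy": 0, "wz": 0}, {"tx": 0, "ty": 0, "tz": 0.4, "wx": 0, "wy": 0, "wz": 0}, {"tx": 0, "ty": 0, "tz": 0, "wx": 0, "wy": 0, "wz": 0}, {"tx": 0, "ty": 0, "tz": 0, "wx": 0, "wy": 0, "wz": 0}]}}

```text
time_s: 17.02
ee_pos: [572.2, -329.9, 27.5]
ee_rot: [180.0, -0.0, 0.0]
force: [-0.1, -0.7, -2.8]
gripper_width: 55.4
gripper_force: 35.0
```

Call:
{"api": "move_arm", "payload": {"plan": [{"tx": 0, "ty": 0, "tz": 0.1, "wx": 0, "wy": 0, "wz": 0}, {"tx": 0, "ty": 0, "tz": 0, "wx": 0, "wy": 0, "wz": 0}, {"tx": 0, "ty": 0, "tz": 0, "wx": 0, "wy": 0, "wz": 0}]}}

```text
time_s: 17.27
ee_pos: [572.4, -330.1, 26.6]
ee_rot: [180.0, -0.1, 0.0]
force: [0.0, 0.6, 0.5]
gripper_width: 55.1
gripper_force: 35.0
```

Call:
{"api": "move_arm", "payload": {"plan": [{"tx": 0, "ty": 0, "tz": 0, "wx": 0, "wy": 0, "wz": 0}, {"tx": 0, "ty": 0, "tz": 0, "wx": 0, "wy": 0, "wz": 0}, {"tx": 0, "ty": 0, "tz": 0, "wx": 0, "wy": 0, "wz": 0}, {"tx": 0, "ty": 0, "tz": 0, "wx": 0, "wy": 0, "wz": 0}, {"tx": 0, "ty": 0, "tz": 0, "wx": 0, "wy": 0, "wz": 0}, {"tx": 0, "ty": 0, "tz": -3, "wx": 0, "wy": 0, "wz": 0}, {"tx": 0, "ty": 0, "tz": -4, "wx": 0, "wy": 0, "wz": 0}, {"tx": 0, "ty": 0, "tz": -4, "wx": 0, "wy": 0, "wz": 0}, {"tx": 0, "ty": 0, "tz": -4, "wx": 0, "wy": 0, "wz": 0}, {"tx": 0, "ty": 0, "tz": -4, "wx": 0, "wy": 0, "wz": 0}, {"tx": 0, "ty": 0, "tz": -4, "wx": 0, "wy": 0, "wz": 0}, {"tx": 0, "ty": 0, "tz": 0, "wx": 0, "wy": 0, "wz": 0}], "gripper": 6.8}}

```text
time_s: 18.27
ee_pos: [575.1, -331.7, 266.0]
ee_rot: [179.5, -0.9, 0.1]
force: [0.8, 0.1, 0.9]
gripper_width: 67.9
gripper_force: 0.0
```

Call:
{"api": "move_arm", "payload": {"plan": [{"tx": -0.7, "ty": -3.75, "tz": 0, "wx": 0, "wy": 0, "wz": 0}, {"tx": -0.7, "ty": -3.75, "tz": 0, "wx": 0, "wy": 0, "wz": 0}, {"tx": -0.7, "ty": -3.75, "tz": 0, "wx": 0, "wy": 0, "wz": 0}, {"tx": -0.7, "ty": -3.75, "tz": 0, "wx": 0, "wy": 0, "wz": 0}, {"tx": -0.7, "ty": -3.75, "tz": 0, "wx": 0, "wy": 0, "wz": 0}, {"tx": -0.7, "ty": -3.75, "tz": 0, "wx": 0, "wy": 0, "wz": 0}, {"tx": -0.7, "ty": -3.75, "tz": 0, "wx": 0, "wy": 0, "wz": 0}, {"tx": -0.7, "ty": -3.75, "tz": 0, "wx": 0, "wy": 0, "wz": 0}, {"tx": -0.7, "ty": -3.75, "tz": 0, "wx": 0, "wy": 0, "wz": 0}, {"tx": -0.7, "ty": -3.75, "tz": 0, "wx": 0, "wy": 0, "wz": 0}, {"tx": -0.7, "ty": -3.75, "tz": 0, "wx": 0, "wy": 0, "wz": 0}, {"tx": -0.7, "ty": -3.75, "tz": 0, "wx": 0, "wy": 0, "wz": 0}]}}

```text
time_s: 19.27
ee_pos: [486.8, 121.8, 255.8]
ee_rot: [-180.0, -0.0, 0.0]
force: [0.9, 0.6, 0.5]
gripper_width: 67.7
gripper_force: 0.0
```

Call:
{"api": "move_arm", "payload": {"plan": [{"tx": -0.7, "ty": -3.75, "tz": 0, "wx": 0, "wy": 0, "wz": 0}, {"tx": -0.7, "ty": -3.75, "tz": 0, "wx": 0, "wy": 0, "wz": 0}, {"tx": -0.7, "ty": -3.75, "tz": 0, "wx": 0, "wy": 0, "wz": 0}, {"tx": -0.7, "ty": -3.75, "tz": 0, "wx": 0, "wy": 0, "wz": 0}, {"tx": 0, "ty": 0, "tz": 0, "wx": 0, "wy": 0, "wz": 0}, {"tx": 0, "ty": 0, "tz": 0, "wx": 0, "wy": 0, "wz": 0}, {"tx": 0, "ty": 0, "tz": 0, "wx": 0, "wy": 0, "wz": 0}, {"tx": 0, "ty": 0, "tz": 0, "wx": 0, "wy": 0, "wz": 0}]}}

```text
time_s: 19.93
ee_pos: [459.6, 269.0, 255.7]
ee_rot: [180.0, 0.0, -0.0]
force: [1.5, 0.5, 0.2]
gripper_width: 67.9
gripper_force: 0.0
```

Run:
```python
from h import *
w=grab('wrist');print(env.state()['ee_pos'],env.state()['ee_rot']);print(lids(w));
t=grab('top')
for c in('red','yellow','green','blue'): print(c,[(b[:3],onz(t,b[1],b[2],48)[:2].round(1)) for b in blobs(mask(t['color'],c,100,40),100) if b[0]<400 and 120<b[1]<440])
```

```text
[459.74563233 268.83277357 255.80477799] [ 1.79974540e+02 -2.72378564e-03 -5.46339322e-02]
{'red': [([358.3, 311.6], 243, 260, 1472), ([394.8, 402.5], 170, 234, 436)], 'yellow': [([451.9, 323.3], 231, 190, 1683), ([587.1, 47.2], 481, 68, 2759)], 'green': [([447.8, 234.1], 305, 193, 1534)], 'blue': [([559.5, 217.7], 322, 95, 2024)]}
red [((221, 186.1, 154.3), array([713.2, 321.4])), ((293, 408.1, 208.2), array([ 568.4, -331.4]))]
yellow [((206, 180.4, 246.9), array([440.4, 322.1]))]
green []
blue [((225, 220.6, 206.4), array([560. , 213.4]))]
```

Call:
{"api": "move_arm", "payload": {"plan": [{"tx": -0.4, "ty": -2.7, "tz": 0, "wx": 0, "wy": 0, "wz": 0}, {"tx": -0.4, "ty": -2.7, "tz": 0, "wx": 0, "wy": 0, "wz": 0}, {"tx": 0, "ty": 0, "tz": 0, "wx": 0, "wy": 0, "wz": 0}, {"tx": 0, "ty": 0, "tz": 3.5, "wx": 0, "wy": 0, "wz": 0}, {"tx": 0, "ty": 0, "tz": 3.5, "wx": 0, "wy": 0, "wz": 0}, {"tx": 0, "ty": 0, "tz": 3.5, "wx": 0, "wy": 0, "wz": 0}, {"tx": 0, "ty": 0, "tz": 3.5, "wx": 0, "wy": 0, "wz": 0}, {"tx": 0, "ty": 0, "tz": 3.5, "wx": 0, "wy": 0, "wz": 0}, {"tx": 0, "ty": 0, "tz": 3.5, "wx": 0, "wy": 0, "wz": 0}, {"tx": 0, "ty": 0, "tz": 2.6, "wx": 0, "wy": 0, "wz": 0}, {"tx": 0, "ty": 0, "tz": 0, "wx": 0, "wy": 0, "wz": 0}, {"tx": 0, "ty": 0, "tz": 0, "wx": 0, "wy": 0, "wz": 0}]}}

```text
time_s: 21.03
ee_pos: [451.3, 322.7, 19.2]
ee_rot: [179.9, 0.1, -0.0]
force: [0.2, 0.3, 0.3]
gripper_width: 68.3
gripper_force: 0.0
```

Call:
{"api": "move_arm", "payload": {"plan": [{"tx": 0, "ty": 0, "tz": 0, "wx": 0, "wy": 0, "wz": 0}, {"tx": 0, "ty": 0, "tz": 0, "wx": 0, "wy": 0, "wz": 0}, {"tx": 0, "ty": 0, "tz": 0, "wx": 0, "wy": 0, "wz": 0}, {"tx": 0, "ty": 0, "tz": 0, "wx": 0, "wy": 0, "wz": 0}, {"tx": 0, "ty": 0, "tz": 0, "wx": 0, "wy": 0, "wz": 0}, {"tx": 0, "ty": 0, "tz": 0, "wx": 0, "wy": 0, "wz": 0}], "gripper": 4.5}}

```text
time_s: 21.53
ee_pos: [453.1, 324.7, 22.1]
ee_rot: [-179.9, -0.2, 0.1]
force: [1.2, -2.1, 7.3]
gripper_width: 54.8
gripper_force: 35.0
```

Call:
{"api": "move_arm", "payload": {"plan": [{"tx": 0, "ty": 0, "tz": -2, "wx": 0, "wy": 0, "wz": 0}, {"tx": 0, "ty": 0, "tz": -3.5, "wx": 0, "wy": 0, "wz": 0}, {"tx": 0, "ty": 0, "tz": -3.5, "wx": 0, "wy": 0, "wz": 0}, {"tx": 0, "ty": 0, "tz": -3, "wx": 0, "wy": 0, "wz": 0}, {"tx": 1.64, "ty": 3.27, "tz": 0, "wx": 0, "wy": 0, "wz": 0}, {"tx": 1.64, "ty": 3.27, "tz": 0, "wx": 0, "wy": 0, "wz": 0}, {"tx": 1.64, "ty": 3.27, "tz": 0, "wx": 0, "wy": 0, "wz": 0}, {"tx": 1.64, "ty": 3.27, "tz": 0, "wx": 0, "wy": 0, "wz": 0}, {"tx": 1.64, "ty": 3.27, "tz": 0, "wx": 0, "wy": 0, "wz": 0}, {"tx": 1.64, "ty": 3.27, "tz": 0, "wx": 0, "wy": 0, "wz": 0}, {"tx": 1.64, "ty": 3.27, "tz": 0, "wx": 0, "wy": 0, "wz": 0}, {"tx": 1.64, "ty": 3.27, "tz": 0, "wx": 0, "wy": 0, "wz": 0}]}}

```text
time_s: 22.53
ee_pos: [583.0, 61.0, 140.2]
ee_rot: [-180.0, -0.0, 0.1]
force: [-0.1, 1.0, -3.1]
gripper_width: 55.0
gripper_force: 35.0
```

Call:
{"api": "move_arm", "payload": {"plan": [{"tx": 0, "ty": 0, "tz": 0, "wx": 0, "wy": 0, "wz": 0}, {"tx": 0, "ty": 0, "tz": 1.5, "wx": 0, "wy": 0, "wz": 0}, {"tx": 0, "ty": 0, "tz": 1, "wx": 0, "wy": 0, "wz": 0}, {"tx": 0, "ty": 0, "tz": 0, "wx": 0, "wy": 0, "wz": 0}, {"tx": 0, "ty": 0, "tz": 0, "wx": 0, "wy": 0, "wz": 0}, {"tx": 0, "ty": 0, "tz": 0, "wx": 0, "wy": 0, "wz": 0}]}}

```text
time_s: 23.03
ee_pos: [582.8, 63.2, 115.2]
ee_rot: [180.0, -0.0, 0.1]
force: [-0.2, 0.6, -1.9]
gripper_width: 55.0
gripper_force: 35.0
```

```bash
cat >> h.py <<'E'
def padcheck(c):
    w=grab('wrist');im=w['color'];st=env.state()
    print(st['ee_pos'].round(1),st['force'].round(1))
    h=cv2.cvtColor(im,cv2.COLOR_RGB2HSV)
    m=cv2.inRange(h,(9,150,60),(19,255,255))
    # widest left/right edges of deck-pad and of lid
    b=max(blobs(m,100));x,y,ww,hh=b[3];print('pad bbox',b[3],'centre y at z73:',onz(w,x+ww/2,y+hh/2,73)[:2].round(1),'front edge',onz(w,x+ww/2,y,73)[:2].round(1))
    bl=max([q for q in blobs(mask(im,c,110,40),300) if 200<q[1]<350]);X=bl[3];print('lid bbox',X,'y:',onz(w,X[0]+X[2]/2,X[1]+X[3]/2,st['ee_pos'][2]+27)[:2].round(1))
E
python3 -c "
from h import *
R['orange']=[(9,16)];padcheck('yellow')"
```

```text
[583.1  63.2 115.5] [ 0.7 -0.1 -1.8]
pad bbox [233, 188, 91, 57] centre y at z73: [597.   61.3] front edge [617.2  61.4]
lid bbox [184, 328, 317, 51] y: [542.9  27.3]
```

Call:
{"api": "move_arm", "payload": {"plan": [{"tx": 0.05, "ty": 0.2, "tz": 0.8, "wx": 0, "wy": 0, "wz": 0}, {"tx": 0, "ty": 0, "tz": 0.8, "wx": 0, "wy": 0, "wz": 0}, {"tx": 0, "ty": 0, "tz": 0.4, "wx": 0, "wy": 0, "wz": 0}, {"tx": 0, "ty": 0, "tz": 0.3, "wx": 0, "wy": 0, "wz": 0}, {"tx": 0, "ty": 0, "tz": 0.3, "wx": 0, "wy": 0, "wz": 0}, {"tx": 0, "ty": 0, "tz": 0.2, "wx": 0, "wy": 0, "wz": 0}, {"tx": 0, "ty": 0, "tz": 0.2, "wx": 0, "wy": 0, "wz": 0}, {"tx": 0, "ty": 0, "tz": 0.2, "wx": 0, "wy": 0, "wz": 0}, {"tx": 0, "ty": 0, "tz": 0, "wx": 0, "wy": 0, "wz": 0}, {"tx": 0, "ty": 0, "tz": 0, "wx": 0, "wy": 0, "wz": 0}]}}

```text
time_s: 23.92
ee_pos: [582.9, 60.6, 85.0]
ee_rot: [-180.0, -0.0, 0.0]
force: [-6.1, -0.8, 13.2]
gripper_width: 55.0
gripper_force: 35.0
```

Call:
{"api": "move_arm", "payload": {"plan": [{"tx": 0, "ty": 0, "tz": 0.15, "wx": 0, "wy": 0, "wz": 0}, {"tx": 0, "ty": 0, "tz": 0, "wx": 0, "wy": 0, "wz": 0}, {"tx": 0, "ty": 0, "tz": 0, "wx": 0, "wy": 0, "wz": 0}]}}

```text
time_s: 24.17
ee_pos: [583.0, 60.6, 85.0]
ee_rot: [-180.0, -0.1, 0.0]
force: [-8.4, -1.2, 21.3]
gripper_width: 55.2
gripper_force: 35.0
```

Call:
{"api": "move_arm", "payload": {"plan": [{"tx": 0, "ty": 0, "tz": 0.15, "wx": 0, "wy": 0, "wz": 0}, {"tx": 0, "ty": 0, "tz": 0, "wx": 0, "wy": 0, "wz": 0}, {"tx": 0, "ty": 0, "tz": 0, "wx": 0, "wy": 0, "wz": 0}]}}

```text
time_s: 24.42
ee_pos: [583.1, 60.6, 84.9]
ee_rot: [-180.0, -0.1, 0.0]
force: [-10.4, -1.4, 27.1]
gripper_width: 55.5
gripper_force: 35.0
```

Call:
{"api": "move_arm", "payload": {"plan": [{"tx": 0, "ty": 0, "tz": -1.5, "wx": 0, "wy": 0, "wz": 0}, {"tx": 0, "ty": 0, "tz": -3.5, "wx": 0, "wy": 0, "wz": 0}, {"tx": -0.15, "ty": 3.81, "tz": -1.3, "wx": 0, "wy": 0, "wz": 0}, {"tx": -0.15, "ty": 3.81, "tz": 0, "wx": 0, "wy": 0, "wz": 0}, {"tx": -0.15, "ty": 3.81, "tz": 0, "wx": 0, "wy": 0, "wz": 0}, {"tx": -0.15, "ty": 3.81, "tz": 0, "wx": 0, "wy": 0, "wz": 0}, {"tx": -0.15, "ty": 3.81, "tz": 0, "wx": 0, "wy": 0, "wz": 0}, {"tx": -0.15, "ty": 3.81, "tz": 0, "wx": 0, "wy": 0, "wz": 0}, {"tx": -0.15, "ty": 3.81, "tz": 0, "wx": 0, "wy": 0, "wz": 0}, {"tx": -0.15, "ty": 3.81, "tz": 0, "wx": 0, "wy": 0, "wz": 0}, {"tx": 0, "ty": 0, "tz": 0, "wx": 0, "wy": 0, "wz": 0}, {"tx": 0, "ty": 0, "tz": 0, "wx": 0, "wy": 0, "wz": 0}]}}

```text
time_s: 25.42
ee_pos: [571.2, -246.2, 142.1]
ee_rot: [-180.0, 0.0, -0.2]
force: [0.4, 1.6, -3.0]
gripper_width: 55.0
gripper_force: 35.0
```

Call:
{"api": "move_arm", "payload": {"plan": [{"tx": 0, "ty": 0, "tz": 0, "wx": 0, "wy": 0, "wz": 0}, {"tx": 0, "ty": 0, "tz": 3, "wx": 0, "wy": 0, "wz": 0}, {"tx": 0, "ty": 0, "tz": 3, "wx": 0, "wy": 0, "wz": 0}, {"tx": 0, "ty": 0, "tz": 3, "wx": 0, "wy": 0, "wz": 0}, {"tx": 0, "ty": 0, "tz": 1.5, "wx": 0, "wy": 0, "wz": 0}, {"tx": 0, "ty": 0, "tz": 0, "wx": 0, "wy": 0, "wz": 0}, {"tx": 0, "ty": 0, "tz": 0, "wx": 0, "wy": 0, "wz": 0}]}}

```text
time_s: 26.0
ee_pos: [571.5, -242.7, 37.4]
ee_rot: [-180.0, 0.1, 0.2]
force: [0.5, -0.4, -3.2]
gripper_width: 55.2
gripper_force: 35.0
```

Call:
{"api": "move_arm", "payload": {"plan": [{"tx": 0, "ty": 0, "tz": 0.7, "wx": 0, "wy": 0, "wz": 0}, {"tx": 0, "ty": 0, "tz": 0.3, "wx": 0, "wy": 0, "wz": 0}, {"tx": 0, "ty": 0, "tz": 0.1, "wx": 0, "wy": 0, "wz": 0}, {"tx": 0, "ty": 0, "tz": 0, "wx": 0, "wy": 0, "wz": 0}, {"tx": 0, "ty": 0, "tz": 0, "wx": 0, "wy": 0, "wz": 0}]}}

```text
time_s: 26.42
ee_pos: [571.9, -244.4, 27.5]
ee_rot: [180.0, -0.1, 0.0]
force: [0.6, -0.9, -1.9]
gripper_width: 55.7
gripper_force: 35.0
```

Call:
{"api": "move_arm", "payload": {"plan": [{"tx": 0, "ty": 0, "tz": 0, "wx": 0, "wy": 0, "wz": 0}, {"tx": 0, "ty": 0, "tz": 0, "wx": 0, "wy": 0, "wz": 0}, {"tx": 0, "ty": 0, "tz": 0, "wx": 0, "wy": 0, "wz": 0}, {"tx": 0, "ty": 0, "tz": 0, "wx": 0, "wy": 0, "wz": 0}, {"tx": 0, "ty": 0, "tz": 0, "wx": 0, "wy": 0, "wz": 0}, {"tx": 0, "ty": 0, "tz": -3, "wx": 0, "wy": 0, "wz": 0}, {"tx": 0, "ty": 0, "tz": -4, "wx": 0, "wy": 0, "wz": 0}, {"tx": 0, "ty": 0, "tz": -4, "wx": 0, "wy": 0, "wz": 0}, {"tx": 0, "ty": 0, "tz": -4, "wx": 0, "wy": 0, "wz": 0}, {"tx": 0, "ty": 0, "tz": -4, "wx": 0, "wy": 0, "wz": 0}, {"tx": 0, "ty": 0, "tz": -4, "wx": 0, "wy": 0, "wz": 0}, {"tx": 0, "ty": 0, "tz": 0, "wx": 0, "wy": 0, "wz": 0}], "gripper": 6.8}}

```text
time_s: 27.42
ee_pos: [575.1, -245.8, 266.6]
ee_rot: [179.6, -0.9, 0.0]
force: [0.3, -0.3, 0.8]
gripper_width: 68.1
gripper_force: 0.0
```

Call:
{"api": "move_arm", "payload": {"plan": [{"tx": -0.9, "ty": -3.9, "tz": 0, "wx": 0, "wy": 0, "wz": 0}, {"tx": -0.9, "ty": -3.9, "tz": 0, "wx": 0, "wy": 0, "wz": 0}, {"tx": -0.9, "ty": -3.9, "tz": 0, "wx": 0, "wy": 0, "wz": 0}, {"tx": -0.9, "ty": -3.9, "tz": 0, "wx": 0, "wy": 0, "wz": 0}, {"tx": -0.9, "ty": -3.9, "tz": 0, "wx": 0, "wy": 0, "wz": 0}, {"tx": -0.9, "ty": -3.9, "tz": 0, "wx": 0, "wy": 0, "wz": 0}, {"tx": -0.9, "ty": -3.9, "tz": 0, "wx": 0, "wy": 0, "wz": 0}, {"tx": -0.9, "ty": -3.9, "tz": 0, "wx": 0, "wy": 0, "wz": 0}, {"tx": -0.9, "ty": -3.9, "tz": 0, "wx": 0, "wy": 0, "wz": 0}, {"tx": -0.9, "ty": -3.9, "tz": 0, "wx": 0, "wy": 0, "wz": 0}, {"tx": -0.9, "ty": -3.9, "tz": 0, "wx": 0, "wy": 0, "wz": 0}, {"tx": -0.9, "ty": -3.9, "tz": 0, "wx": 0, "wy": 0, "wz": 0}]}}

```text
time_s: 28.42
ee_pos: [462.3, 225.4, 256.9]
ee_rot: [-180.0, -0.0, 0.0]
force: [1.3, 1.0, 0.5]
gripper_width: 67.9
gripper_force: 0.0
```

Call:
{"api": "move_arm", "payload": {"plan": [{"tx": 0, "ty": -2, "tz": 0, "wx": 0, "wy": 0, "wz": 0}, {"tx": 0, "ty": 0, "tz": 0, "wx": 0, "wy": 0, "wz": 0}, {"tx": 0, "ty": 0, "tz": 0, "wx": 0, "wy": 0, "wz": 0}, {"tx": 0, "ty": 0, "tz": 0, "wx": 0, "wy": 0, "wz": 0}, {"tx": 0, "ty": 0, "tz": 0, "wx": 0, "wy": 0, "wz": 0}]}}

```text
time_s: 28.83
ee_pos: [463.4, 242.4, 256.8]
ee_rot: [180.0, 0.0, -0.0]
force: [-0.3, -0.3, -0.5]
gripper_width: 67.9
gripper_force: 0.0
```

```bash
cat >> h.py <<'E'
def look():
    w=grab('wrist');print(env.state()['ee_pos'].round(1),env.state()['ee_rot'].round(1));print(lids(w))
    t=grab('top')
    for c in('red','yellow','green','blue'): print(c,[(b[:3],onz(t,b[1],b[2],48)[:2].round(1)) for b in blobs(mask(t['color'],c,100,40),100) if b[0]<400 and 120<b[1]<440])
E
python3 -c "
from h import *
look()"
```

```text
[463.4 242.4 256.9] [ 1.8e+02 -0.0e+00 -1.0e-01]
{'red': [([394.0, 400.3], 151, 237, 489)], 'yellow': [([586.4, 48.5], 454, 73, 2855)], 'green': [([447.8, 233.9], 283, 196, 1509)], 'blue': [([559.4, 217.6], 298, 99, 1971)]}
red [((223, 186.1, 154.3), array([713.2, 321.4])), ((295, 408.0, 208.2), array([ 568.4, -331.1]))]
yellow [((304, 378.6, 208.0), array([ 566.8, -245.1]))]
green []
blue [((147, 219.2, 203.8), array([567.5, 217.8]))]
```

Call:
{"api": "move_arm", "payload": {"plan": [{"tx": -1.6, "ty": 0.85, "tz": 0, "wx": 0, "wy": 0, "wz": 0}, {"tx": 0, "ty": 0, "tz": 0, "wx": 0, "wy": 0, "wz": 0}, {"tx": 0, "ty": 0, "tz": 3.5, "wx": 0, "wy": 0, "wz": 0}, {"tx": 0, "ty": 0, "tz": 3.5, "wx": 0, "wy": 0, "wz": 0}, {"tx": 0, "ty": 0, "tz": 3.5, "wx": 0, "wy": 0, "wz": 0}, {"tx": 0, "ty": 0, "tz": 3.5, "wx": 0, "wy": 0, "wz": 0}, {"tx": 0, "ty": 0, "tz": 3.5, "wx": 0, "wy": 0, "wz": 0}, {"tx": 0, "ty": 0, "tz": 3.5, "wx": 0, "wy": 0, "wz": 0}, {"tx": 0, "ty": 0, "tz": 2.75, "wx": 0, "wy": 0, "wz": 0}, {"tx": 0, "ty": 0, "tz": 0, "wx": 0, "wy": 0, "wz": 0}, {"tx": 0, "ty": 0, "tz": 0, "wx": 0, "wy": 0, "wz": 0}]}}

```text
time_s: 29.85
ee_pos: [447.1, 234.5, 18.7]
ee_rot: [179.9, 0.1, -0.0]
force: [-0.1, -0.0, -0.3]
gripper_width: 67.7
gripper_force: 0.0
```

Call:
{"api": "move_arm", "payload": {"plan": [{"tx": 0, "ty": 0, "tz": 0, "wx": 0, "wy": 0, "wz": 0}, {"tx": 0, "ty": 0, "tz": 0, "wx": 0, "wy": 0, "wz": 0}, {"tx": 0, "ty": 0, "tz": 0, "wx": 0, "wy": 0, "wz": 0}, {"tx": 0, "ty": 0, "tz": 0, "wx": 0, "wy": 0, "wz": 0}, {"tx": 0, "ty": 0, "tz": 0, "wx": 0, "wy": 0, "wz": 0}, {"tx": 0, "ty": 0, "tz": 0, "wx": 0, "wy": 0, "wz": 0}], "gripper": 4.5}}

```text
time_s: 30.35
ee_pos: [448.9, 235.7, 21.3]
ee_rot: [-179.9, -0.3, 0.1]
force: [1.2, -1.1, 6.7]
gripper_width: 55.5
gripper_force: 35.0
```

Call:
{"api": "move_arm", "payload": {"plan": [{"tx": 0, "ty": 0, "tz": -2, "wx": 0, "wy": 0, "wz": 0}, {"tx": 0, "ty": 0, "tz": -3.5, "wx": 0, "wy": 0, "wz": 0}, {"tx": 0, "ty": 0, "tz": -3.5, "wx": 0, "wy": 0, "wz": 0}, {"tx": 0, "ty": 0, "tz": -3, "wx": 0, "wy": 0, "wz": 0}, {"tx": 2.27, "ty": 2.91, "tz": 0, "wx": 0, "wy": 0, "wz": 0}, {"tx": 2.27, "ty": 2.91, "tz": 0, "wx": 0, "wy": 0, "wz": 0}, {"tx": 2.27, "ty": 2.91, "tz": 0, "wx": 0, "wy": 0, "wz": 0}, {"tx": 2.27, "ty": 2.91, "tz": 0, "wx": 0, "wy": 0, "wz": 0}, {"tx": 2.27, "ty": 2.91, "tz": 0, "wx": 0, "wy": 0, "wz": 0}, {"tx": 2.27, "ty": 2.91, "tz": 0, "wx": 0, "wy": 0, "wz": 0}, {"tx": 0, "ty": 0, "tz": 0, "wx": 0, "wy": 0, "wz": 0}]}}

```text
time_s: 31.27
ee_pos: [587.6, 55.7, 139.6]
ee_rot: [179.9, -0.3, -0.2]
force: [0.0, 0.3, -1.6]
gripper_width: 55.5
gripper_force: 35.0
```

Call:
{"api": "move_arm", "payload": {"plan": [{"tx": 0, "ty": 0, "tz": 0, "wx": 0, "wy": 0, "wz": 0}, {"tx": 0, "ty": 0, "tz": 1.5, "wx": 0, "wy": 0, "wz": 0}, {"tx": 0, "ty": 0, "tz": 1, "wx": 0, "wy": 0, "wz": 0}, {"tx": 0, "ty": 0, "tz": 0, "wx": 0, "wy": 0, "wz": 0}, {"tx": 0, "ty": 0, "tz": 0, "wx": 0, "wy": 0, "wz": 0}, {"tx": 0, "ty": 0, "tz": 0, "wx": 0, "wy": 0, "wz": 0}]}}

```text
time_s: 31.77
ee_pos: [583.4, 61.4, 114.7]
ee_rot: [-180.0, -0.0, 0.1]
force: [1.3, 0.3, -2.2]
gripper_width: 55.2
gripper_force: 35.0
```

```bash
python3 -c "
from h import *
print(env.state()['ee_pos'],env.state()['force'])
w=grab('wrist');s=grab('scene')
A=cv2.resize(w['color'][100:310,150:430],None,fx=1.4,fy=2)[:,:,::-1]
c=cv2.resize(s['color'][120:260,210:340],(390,420))[:,:,::-1]
cv2.imwrite('pics/p5.png',np.hstack([A,c]))"
```

```text
[583.38997517  61.40297057 114.74019088] [ 1.26948377  0.26854111 -2.23521496]
```

View pics/p5.png

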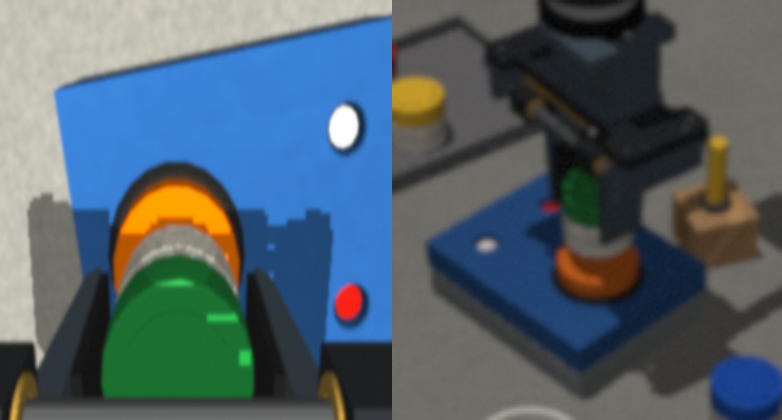

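Green is upright and centred over the pad, and yellow stands in the tray. Pressing.

Call:
{"api": "move_arm", "payload": {"plan": [{"tx": 0, "ty": 0, "tz": 0.8, "wx": 0, "wy": 0, "wz": 0}, {"tx": 0, "ty": 0, "tz": 0.8, "wx": 0, "wy": 0, "wz": 0}, {"tx": 0, "ty": 0, "tz": 0.4, "wx": 0, "wy": 0, "wz": 0}, {"tx": 0, "ty": 0, "tz": 0.3, "wx": 0, "wy": 0, "wz": 0}, {"tx": 0, "ty": 0, "tz": 0.3, "wx": 0, "wy": 0, "wz": 0}, {"tx": 0, "ty": 0, "tz": 0.2, "wx": 0, "wy": 0, "wz": 0}, {"tx": 0, "ty": 0, "tz": 0.2, "wx": 0, "wy": 0, "wz": 0}, {"tx": 0, "ty": 0, "tz": 0.2, "wx": 0, "wy": 0, "wz": 0}, {"tx": 0, "ty": 0, "tz": 0, "wx": 0, "wy": 0, "wz": 0}, {"tx": 0, "ty": 0, "tz": 0, "wx": 0, "wy": 0, "wz": 0}]}}

```text
time_s: 32.7
ee_pos: [583.0, 60.7, 84.3]
ee_rot: [-180.0, 0.0, 0.0]
force: [-5.2, -0.4, 12.3]
gripper_width: 55.0
gripper_force: 35.0
```

Call:
{"api": "move_arm", "payload": {"plan": [{"tx": 0, "ty": 0, "tz": 0.15, "wx": 0, "wy": 0, "wz": 0}, {"tx": 0, "ty": 0, "tz": 0, "wx": 0, "wy": 0, "wz": 0}, {"tx": 0, "ty": 0, "tz": 0, "wx": 0, "wy": 0, "wz": 0}]}}

```text
time_s: 32.95
ee_pos: [583.0, 60.7, 84.2]
ee_rot: [-180.0, -0.0, 0.0]
force: [-8.0, -1.1, 19.2]
gripper_width: 55.6
gripper_force: 35.0
```

Call:
{"api": "move_arm", "payload": {"plan": [{"tx": 0, "ty": 0, "tz": 0.1, "wx": 0, "wy": 0, "wz": 0}, {"tx": 0, "ty": 0, "tz": 0, "wx": 0, "wy": 0, "wz": 0}, {"tx": 0, "ty": 0, "tz": 0, "wx": 0, "wy": 0, "wz": 0}]}}

```text
time_s: 33.2
ee_pos: [583.2, 60.7, 84.2]
ee_rot: [-180.0, -0.1, 0.0]
force: [-10.6, -1.3, 24.1]
gripper_width: 55.2
gripper_force: 35.0
```

Call:
{"api": "move_arm", "payload": {"plan": [{"tx": 0, "ty": 0, "tz": -1.5, "wx": 0, "wy": 0, "wz": 0}, {"tx": 0, "ty": 0, "tz": -4, "wx": 0, "wy": 0, "wz": 0}, {"tx": -0.98, "ty": 3.9, "tz": -0.8, "wx": 0, "wy": 0, "wz": 0}, {"tx": -0.98, "ty": 3.9, "tz": 0, "wx": 0, "wy": 0, "wz": 0}, {"tx": -0.98, "ty": 3.9, "tz": 0, "wx": 0, "wy": 0, "wz": 0}, {"tx": -0.98, "ty": 3.9, "tz": 0, "wx": 0, "wy": 0, "wz": 0}, {"tx": -0.98, "ty": 3.9, "tz": 0, "wx": 0, "wy": 0, "wz": 0}, {"tx": -0.98, "ty": 3.9, "tz": 0, "wx": 0, "wy": 0, "wz": 0}, {"tx": -0.98, "ty": 3.9, "tz": 0, "wx": 0, "wy": 0, "wz": 0}, {"tx": -0.98, "ty": 3.9, "tz": 0, "wx": 0, "wy": 0, "wz": 0}, {"tx": -0.98, "ty": 3.9, "tz": 0, "wx": 0, "wy": 0, "wz": 0}, {"tx": -0.98, "ty": 3.9, "tz": 0, "wx": 0, "wy": 0, "wz": 0}]}}

```text
time_s: 34.2
ee_pos: [485.0, -331.3, 142.5]
ee_rot: [180.0, -0.0, 0.0]
force: [1.0, 0.9, -3.6]
gripper_width: 55.1
gripper_force: 35.0
```

Call:
{"api": "move_arm", "payload": {"plan": [{"tx": 0, "ty": 0, "tz": 0, "wx": 0, "wy": 0, "wz": 0}, {"tx": 0, "ty": 0, "tz": 0, "wx": 0, "wy": 0, "wz": 0}, {"tx": 0, "ty": 0, "tz": 0, "wx": 0, "wy": 0, "wz": 0}, {"tx": 0, "ty": 0, "tz": 3, "wx": 0, "wy": 0, "wz": 0}, {"tx": 0, "ty": 0, "tz": 3, "wx": 0, "wy": 0, "wz": 0}, {"tx": 0, "ty": 0, "tz": 3, "wx": 0, "wy": 0, "wz": 0}, {"tx": 0, "ty": 0, "tz": 1.3, "wx": 0, "wy": 0, "wz": 0}, {"tx": 0, "ty": 0, "tz": 0, "wx": 0, "wy": 0, "wz": 0}, {"tx": 0, "ty": 0, "tz": 0, "wx": 0, "wy": 0, "wz": 0}]}}

```text
time_s: 34.95
ee_pos: [486.2, -327.9, 39.5]
ee_rot: [-180.0, 0.1, 0.2]
force: [-0.9, -0.9, -1.0]
gripper_width: 55.1
gripper_force: 35.0
```

Call:
{"api": "move_arm", "payload": {"plan": [{"tx": 0, "ty": 0, "tz": 0.8, "wx": 0, "wy": 0, "wz": 0}, {"tx": 0, "ty": 0, "tz": 0.3, "wx": 0, "wy": 0, "wz": 0}, {"tx": 0, "ty": 0, "tz": 0.2, "wx": 0, "wy": 0, "wz": 0}, {"tx": 0, "ty": 0, "tz": 0, "wx": 0, "wy": 0, "wz": 0}, {"tx": 0, "ty": 0, "tz": 0, "wx": 0, "wy": 0, "wz": 0}]}}

```text
time_s: 35.37
ee_pos: [486.1, -329.6, 27.3]
ee_rot: [180.0, -0.0, 0.0]
force: [-0.6, 0.0, -2.5]
gripper_width: 55.2
gripper_force: 35.0
```

Call:
{"api": "move_arm", "payload": {"plan": [{"tx": 0, "ty": 0, "tz": 0, "wx": 0, "wy": 0, "wz": 0}, {"tx": 0, "ty": 0, "tz": 0, "wx": 0, "wy": 0, "wz": 0}, {"tx": 0, "ty": 0, "tz": 0, "wx": 0, "wy": 0, "wz": 0}, {"tx": 0, "ty": 0, "tz": 0, "wx": 0, "wy": 0, "wz": 0}, {"tx": 0, "ty": 0, "tz": 0, "wx": 0, "wy": 0, "wz": 0}, {"tx": 0, "ty": 0, "tz": -3, "wx": 0, "wy": 0, "wz": 0}, {"tx": 0, "ty": 0, "tz": -4, "wx": 0, "wy": 0, "wz": 0}, {"tx": 0, "ty": 0, "tz": -4, "wx": 0, "wy": 0, "wz": 0}, {"tx": 0, "ty": 0, "tz": -4, "wx": 0, "wy": 0, "wz": 0}, {"tx": 0, "ty": 0, "tz": -4, "wx": 0, "wy": 0, "wz": 0}, {"tx": 0, "ty": 0, "tz": -4, "wx": 0, "wy": 0, "wz": 0}, {"tx": 0, "ty": 0, "tz": 0, "wx": 0, "wy": 0, "wz": 0}], "gripper": 6.8}}

```text
time_s: 36.37
ee_pos: [489.1, -331.7, 266.3]
ee_rot: [179.4, -0.8, 0.1]
force: [1.1, -1.1, 0.8]
gripper_width: 67.9
gripper_force: 0.0
```

Call:
{"api": "move_arm", "payload": {"plan": [{"tx": 0, "ty": -3.9, "tz": 0, "wx": 0, "wy": 0, "wz": 0}, {"tx": 0, "ty": -3.9, "tz": 0, "wx": 0, "wy": 0, "wz": 0}, {"tx": 0, "ty": -3.9, "tz": 0, "wx": 0, "wy": 0, "wz": 0}, {"tx": 0, "ty": -3.9, "tz": 0, "wx": 0, "wy": 0, "wz": 0}, {"tx": 0, "ty": -3.9, "tz": 0, "wx": 0, "wy": 0, "wz": 0}, {"tx": 0, "ty": -3.9, "tz": 0, "wx": 0, "wy": 0, "wz": 0}, {"tx": 0, "ty": -3.9, "tz": 0, "wx": 0, "wy": 0, "wz": 0}, {"tx": 0, "ty": -3.9, "tz": 0, "wx": 0, "wy": 0, "wz": 0}, {"tx": 0, "ty": -3.9, "tz": 0, "wx": 0, "wy": 0, "wz": 0}, {"tx": 0, "ty": -3.9, "tz": 0, "wx": 0, "wy": 0, "wz": 0}, {"tx": 0, "ty": -3.9, "tz": 0, "wx": 0, "wy": 0, "wz": 0}, {"tx": 0, "ty": -3.9, "tz": 0, "wx": 0, "wy": 0, "wz": 0}]}}

```text
time_s: 37.37
ee_pos: [485.0, 140.5, 256.9]
ee_rot: [180.0, -0.0, 0.1]
force: [-0.1, 0.6, 0.6]
gripper_width: 68.3
gripper_force: 0.0
```

Call:
{"api": "move_arm", "payload": {"plan": [{"tx": 0, "ty": -3.9, "tz": 0, "wx": 0, "wy": 0, "wz": 0}, {"tx": 0, "ty": -3.9, "tz": 0, "wx": 0, "wy": 0, "wz": 0}, {"tx": 0, "ty": 0, "tz": 0, "wx": 0, "wy": 0, "wz": 0}, {"tx": 0, "ty": 0, "tz": 0, "wx": 0, "wy": 0, "wz": 0}, {"tx": 0, "ty": 0, "tz": 0, "wx": 0, "wy": 0, "wz": 0}, {"tx": 0, "ty": 0, "tz": 0, "wx": 0, "wy": 0, "wz": 0}]}}

```text
time_s: 37.87
ee_pos: [485.4, 215.4, 256.7]
ee_rot: [180.0, 0.0, -0.0]
force: [-0.2, 0.1, -0.1]
gripper_width: 67.8
gripper_force: 0.0
```

```bash
python3 -c "
from h import *
look()"
```

```text
[485.5 215.3 256.8] [ 1.8e+02 -0.0e+00 -1.0e-01]
{'yellow': [([443.8, 37.0], 420, 216, 2152), ([584.7, 50.5], 424, 96, 2688)], 'blue': [([559.5, 217.5], 274, 119, 1853)]}
red [((224, 186.1, 154.3), array([713.2, 321.4])), ((297, 408.0, 208.3), array([ 568.1, -331.1]))]
yellow [((305, 378.6, 208.0), array([ 566.8, -245.1]))]
green [((275, 408.9, 238.0), array([ 481.3, -331.1]))]
blue []
```

Call:
{"api": "move_arm", "payload": {"plan": [{"tx": 3.7, "ty": -0.1, "tz": 0, "wx": 0, "wy": 0, "wz": 0}, {"tx": 3.7, "ty": -0.12, "tz": 0, "wx": 0, "wy": 0, "wz": 0}, {"tx": 0, "ty": 0, "tz": 0, "wx": 0, "wy": 0, "wz": 0}, {"tx": 0, "ty": 0, "tz": 3.5, "wx": 0, "wy": 0, "wz": 0}, {"tx": 0, "ty": 0, "tz": 3.5, "wx": 0, "wy": 0, "wz": 0}, {"tx": 0, "ty": 0, "tz": 3.5, "wx": 0, "wy": 0, "wz": 0}, {"tx": 0, "ty": 0, "tz": 3.5, "wx": 0, "wy": 0, "wz": 0}, {"tx": 0, "ty": 0, "tz": 3.5, "wx": 0, "wy": 0, "wz": 0}, {"tx": 0, "ty": 0, "tz": 3.5, "wx": 0, "wy": 0, "wz": 0}, {"tx": 0, "ty": 0, "tz": 2.75, "wx": 0, "wy": 0, "wz": 0}, {"tx": 0, "ty": 0, "tz": 0, "wx": 0, "wy": 0, "wz": 0}, {"tx": 0, "ty": 0, "tz": 0, "wx": 0, "wy": 0, "wz": 0}]}}

```text
time_s: 38.97
ee_pos: [558.7, 217.7, 18.6]
ee_rot: [179.9, 0.2, -0.0]
force: [0.5, -0.4, 0.9]
gripper_width: 67.9
gripper_force: 0.0
```

Call:
{"api": "move_arm", "payload": {"plan": [{"tx": 0, "ty": 0, "tz": 0, "wx": 0, "wy": 0, "wz": 0}, {"tx": 0, "ty": 0, "tz": 0, "wx": 0, "wy": 0, "wz": 0}, {"tx": 0, "ty": 0, "tz": 0, "wx": 0, "wy": 0, "wz": 0}, {"tx": 0, "ty": 0, "tz": 0, "wx": 0, "wy": 0, "wz": 0}, {"tx": 0, "ty": 0, "tz": 0, "wx": 0, "wy": 0, "wz": 0}, {"tx": 0, "ty": 0, "tz": 0, "wx": 0, "wy": 0, "wz": 0}], "gripper": 4.5}}

```text
time_s: 39.47
ee_pos: [561.2, 219.0, 21.8]
ee_rot: [-179.9, -0.3, 0.1]
force: [1.1, -1.7, 6.8]
gripper_width: 55.5
gripper_force: 35.0
```

Call:
{"api": "move_arm", "payload": {"plan": [{"tx": 0, "ty": 0, "tz": -2, "wx": 0, "wy": 0, "wz": 0}, {"tx": 0, "ty": 0, "tz": -3.5, "wx": 0, "wy": 0, "wz": 0}, {"tx": 0, "ty": 0, "tz": -3.5, "wx": 0, "wy": 0, "wz": 0}, {"tx": 0, "ty": 0, "tz": -3, "wx": 0, "wy": 0, "wz": 0}, {"tx": 0.59, "ty": 3.95, "tz": 0, "wx": 0, "wy": 0, "wz": 0}, {"tx": 0.59, "ty": 3.95, "tz": 0, "wx": 0, "wy": 0, "wz": 0}, {"tx": 0.59, "ty": 3.95, "tz": 0, "wx": 0, "wy": 0, "wz": 0}, {"tx": 0.59, "ty": 3.95, "tz": 0, "wx": 0, "wy": 0, "wz": 0}, {"tx": 0, "ty": 0, "tz": 0, "wx": 0, "wy": 0, "wz": 0}]}}

```text
time_s: 40.22
ee_pos: [583.7, 54.4, 139.8]
ee_rot: [179.8, -0.1, -0.2]
force: [-0.7, 1.0, -1.7]
gripper_width: 55.3
gripper_force: 35.0
```

Call:
{"api": "move_arm", "payload": {"plan": [{"tx": 0, "ty": 0, "tz": 0, "wx": 0, "wy": 0, "wz": 0}, {"tx": 0, "ty": 0, "tz": 1.5, "wx": 0, "wy": 0, "wz": 0}, {"tx": 0, "ty": 0, "tz": 1, "wx": 0, "wy": 0, "wz": 0}, {"tx": 0, "ty": 0, "tz": 0, "wx": 0, "wy": 0, "wz": 0}, {"tx": 0, "ty": 0, "tz": 0, "wx": 0, "wy": 0, "wz": 0}, {"tx": 0, "ty": 0, "tz": 0, "wx": 0, "wy": 0, "wz": 0}]}}

```text
time_s: 40.72
ee_pos: [583.2, 61.8, 114.6]
ee_rot: [-180.0, -0.0, 0.1]
force: [0.4, -0.4, -2.9]
gripper_width: 55.2
gripper_force: 35.0
```

Call:
{"api": "move_arm", "payload": {"plan": [{"tx": 0, "ty": 0.05, "tz": 0.8, "wx": 0, "wy": 0, "wz": 0}, {"tx": 0, "ty": 0, "tz": 0.8, "wx": 0, "wy": 0, "wz": 0}, {"tx": 0, "ty": 0, "tz": 0.4, "wx": 0, "wy": 0, "wz": 0}, {"tx": 0, "ty": 0, "tz": 0.3, "wx": 0, "wy": 0, "wz": 0}, {"tx": 0, "ty": 0, "tz": 0.3, "wx": 0, "wy": 0, "wz": 0}, {"tx": 0, "ty": 0, "tz": 0.2, "wx": 0, "wy": 0, "wz": 0}, {"tx": 0, "ty": 0, "tz": 0.2, "wx": 0, "wy": 0, "wz": 0}, {"tx": 0, "ty": 0, "tz": 0.2, "wx": 0, "wy": 0, "wz": 0}, {"tx": 0, "ty": 0, "tz": 0, "wx": 0, "wy": 0, "wz": 0}, {"tx": 0, "ty": 0, "tz": 0, "wx": 0, "wy": 0, "wz": 0}]}}

```text
time_s: 41.55
ee_pos: [582.8, 60.5, 84.7]
ee_rot: [-180.0, -0.0, 0.0]
force: [-5.8, 0.4, 13.6]
gripper_width: 55.6
gripper_force: 35.0
```

Call:
{"api": "move_arm", "payload": {"plan": [{"tx": 0, "ty": 0, "tz": 0.15, "wx": 0, "wy": 0, "wz": 0}, {"tx": 0, "ty": 0, "tz": 0, "wx": 0, "wy": 0, "wz": 0}, {"tx": 0, "ty": 0, "tz": 0, "wx": 0, "wy": 0, "wz": 0}]}}

```text
time_s: 41.8
ee_pos: [582.9, 60.5, 84.7]
ee_rot: [-180.0, -0.1, 0.0]
force: [-7.9, -0.8, 21.1]
gripper_width: 55.4
gripper_force: 35.0
```

Call:
{"api": "move_arm", "payload": {"plan": [{"tx": 0, "ty": 0, "tz": 0.1, "wx": 0, "wy": 0, "wz": 0}, {"tx": 0, "ty": 0, "tz": 0, "wx": 0, "wy": 0, "wz": 0}, {"tx": 0, "ty": 0, "tz": 0, "wx": 0, "wy": 0, "wz": 0}]}}

```text
time_s: 42.05
ee_pos: [583.0, 60.5, 84.7]
ee_rot: [-180.0, -0.1, 0.0]
force: [-10.0, 0.4, 26.9]
gripper_width: 55.1
gripper_force: 35.0
```

Call:
{"api": "move_arm", "payload": {"plan": [{"tx": 0, "ty": 0, "tz": -1.5, "wx": 0, "wy": 0, "wz": 0}, {"tx": 0, "ty": 0, "tz": -4, "wx": 0, "wy": 0, "wz": 0}, {"tx": -1.21, "ty": 3.81, "tz": -0.8, "wx": 0, "wy": 0, "wz": 0}, {"tx": -1.21, "ty": 3.81, "tz": 0, "wx": 0, "wy": 0, "wz": 0}, {"tx": -1.21, "ty": 3.81, "tz": 0, "wx": 0, "wy": 0, "wz": 0}, {"tx": -1.21, "ty": 3.81, "tz": 0, "wx": 0, "wy": 0, "wz": 0}, {"tx": -1.21, "ty": 3.81, "tz": 0, "wx": 0, "wy": 0, "wz": 0}, {"tx": -1.21, "ty": 3.81, "tz": 0, "wx": 0, "wy": 0, "wz": 0}, {"tx": -1.21, "ty": 3.81, "tz": 0, "wx": 0, "wy": 0, "wz": 0}, {"tx": -1.21, "ty": 3.81, "tz": 0, "wx": 0, "wy": 0, "wz": 0}, {"tx": 0, "ty": 0, "tz": 0, "wx": 0, "wy": 0, "wz": 0}, {"tx": 0, "ty": 0, "tz": 0, "wx": 0, "wy": 0, "wz": 0}]}}

```text
time_s: 43.05
ee_pos: [485.8, -246.5, 142.5]
ee_rot: [-180.0, 0.0, -0.2]
force: [-0.5, 0.7, -1.8]
gripper_width: 55.1
gripper_force: 35.0
```

Call:
{"api": "move_arm", "payload": {"plan": [{"tx": 0, "ty": 0, "tz": 0, "wx": 0, "wy": 0, "wz": 0}, {"tx": 0, "ty": 0, "tz": 3, "wx": 0, "wy": 0, "wz": 0}, {"tx": 0, "ty": 0, "tz": 3, "wx": 0, "wy": 0, "wz": 0}, {"tx": 0, "ty": 0, "tz": 3, "wx": 0, "wy": 0, "wz": 0}, {"tx": 0, "ty": 0, "tz": 1.3, "wx": 0, "wy": 0, "wz": 0}, {"tx": 0, "ty": 0, "tz": 0, "wx": 0, "wy": 0, "wz": 0}, {"tx": 0, "ty": 0, "tz": 0, "wx": 0, "wy": 0, "wz": 0}]}}

```text
time_s: 43.63
ee_pos: [486.9, -243.2, 39.5]
ee_rot: [-180.0, 0.1, 0.2]
force: [-0.2, -0.5, -2.6]
gripper_width: 55.5
gripper_force: 35.0
```

Call:
{"api": "move_arm", "payload": {"plan": [{"tx": 0, "ty": 0, "tz": 0.8, "wx": 0, "wy": 0, "wz": 0}, {"tx": 0, "ty": 0, "tz": 0.3, "wx": 0, "wy": 0, "wz": 0}, {"tx": 0, "ty": 0, "tz": 0.2, "wx": 0, "wy": 0, "wz": 0}, {"tx": 0, "ty": 0, "tz": 0, "wx": 0, "wy": 0, "wz": 0}, {"tx": 0, "ty": 0, "tz": 0, "wx": 0, "wy": 0, "wz": 0}]}}

```text
time_s: 44.05
ee_pos: [486.8, -244.6, 27.2]
ee_rot: [180.0, -0.0, 0.0]
force: [-0.6, -0.1, -2.6]
gripper_width: 55.2
gripper_force: 35.0
```

Call:
{"api": "move_arm", "payload": {"plan": [{"tx": 0, "ty": 0, "tz": 0, "wx": 0, "wy": 0, "wz": 0}, {"tx": 0, "ty": 0, "tz": 0, "wx": 0, "wy": 0, "wz": 0}, {"tx": 0, "ty": 0, "tz": 0, "wx": 0, "wy": 0, "wz": 0}, {"tx": 0, "ty": 0, "tz": 0, "wx": 0, "wy": 0, "wz": 0}, {"tx": 0, "ty": 0, "tz": 0, "wx": 0, "wy": 0, "wz": 0}, {"tx": 0, "ty": 0, "tz": -3, "wx": 0, "wy": 0, "wz": 0}, {"tx": 0, "ty": 0, "tz": -4, "wx": 0, "wy": 0, "wz": 0}, {"tx": 0, "ty": 0, "tz": -4, "wx": 0, "wy": 0, "wz": 0}, {"tx": 0, "ty": 0, "tz": -4, "wx": 0, "wy": 0, "wz": 0}, {"tx": 0, "ty": 0, "tz": -4, "wx": 0, "wy": 0, "wz": 0}, {"tx": 0, "ty": 0, "tz": -4, "wx": 0, "wy": 0, "wz": 0}, {"tx": 0, "ty": 0, "tz": 0, "wx": 0, "wy": 0, "wz": 0}], "gripper": 6.8}}

```text
time_s: 45.05
ee_pos: [490.2, -246.4, 265.8]
ee_rot: [179.5, -0.9, 0.0]
force: [1.6, -0.8, 0.5]
gripper_width: 68.0
gripper_force: 0.0
```

Call:
{"api": "move_arm", "payload": {"plan": [{"tx": -0.81, "ty": -3.49, "tz": 0, "wx": 0, "wy": 0, "wz": 0}, {"tx": -0.81, "ty": -3.49, "tz": 0, "wx": 0, "wy": 0, "wz": 0}, {"tx": -0.81, "ty": -3.49, "tz": 0, "wx": 0, "wy": 0, "wz": 0}, {"tx": -0.81, "ty": -3.49, "tz": 0, "wx": 0, "wy": 0, "wz": 0}, {"tx": -0.81, "ty": -3.49, "tz": 0, "wx": 0, "wy": 0, "wz": 0}, {"tx": -0.81, "ty": -3.49, "tz": 0, "wx": 0, "wy": 0, "wz": 0}, {"tx": -0.81, "ty": -3.49, "tz": 0, "wx": 0, "wy": 0, "wz": 0}, {"tx": 0, "ty": 0, "tz": 0, "wx": 0, "wy": 0, "wz": 0}, {"tx": 0, "ty": 0, "tz": 0, "wx": 0, "wy": 0, "wz": 0}, {"tx": 0, "ty": 0, "tz": 0, "wx": 0, "wy": 0, "wz": 0}, {"tx": 0, "ty": 0, "tz": 0, "wx": 0, "wy": 0, "wz": 0}], "gripper": 5}}

```text
time_s: 45.97
ee_pos: [430.0, -1.2, 256.8]
ee_rot: [180.0, -0.0, -0.0]
force: [-0.1, -0.1, 0.6]
gripper_width: 50.1
gripper_force: 0.0
```

```bash
python3 -c "
from h import *
look()
b=grab('wrist');im=b['color']
print([(x,onz(b,x[1],x[2],111).round(1)) for x in blobs(mask(im,'yellow',150,150),20) if 200<x[1]<340])"
```

```text
[430.   -1.3 256.7] [ 1.8e+02  0.0e+00 -1.0e-01]
{'red': [([367.2, 279.8], 53, 232, 821), ([562.6, -36.0], 308, 63, 166)], 'yellow': [([447.1, 36.8], 244, 169, 1837), ([557.7, -224.9], 482, 68, 2620), ([588.8, 66.1], 212, 36, 3166)], 'blue': [([485.2, -245.5], 488, 136, 2178)]}
red [((222, 186.1, 154.3), array([713.2, 321.4])), ((296, 408.0, 208.3), array([ 568.1, -331.1]))]
yellow [((303, 371.7, 212.0), array([ 554.5, -224.7]))]
green [((275, 408.7, 238.1), array([ 481. , -330.5]))]
blue [((295, 379.3, 237.0), array([ 482.1, -245.5]))]
[((3265, 212.1, 36.4, [182, 3, 61, 68]), array([576. ,  54.3, 111. ])), ((234, 237.4, 182.7, [229, 174, 18, 18]), array([445.3,  37. , 111. ]))]
```

Yellow was nudged about 2 cm but is still inside the tray. The pin is unchanged, so I'll grasp it.

Call:
{"api": "move_arm", "payload": {"plan": [{"tx": 0.7, "ty": -1.9, "tz": 0, "wx": 0, "wy": 0, "wz": 0}, {"tx": 0.75, "ty": -1.9, "tz": 0, "wx": 0, "wy": 0, "wz": 0}, {"tx": 0, "ty": 0, "tz": 0, "wx": 0, "wy": 0, "wz": 0}, {"tx": 0, "ty": 0, "tz": 3, "wx": 0, "wy": 0, "wz": 0}, {"tx": 0, "ty": 0, "tz": 3, "wx": 0, "wy": 0, "wz": 0}, {"tx": 0, "ty": 0, "tz": 3, "wx": 0, "wy": 0, "wz": 0}, {"tx": 0, "ty": 0, "tz": 3, "wx": 0, "wy": 0, "wz": 0}, {"tx": 0, "ty": 0, "tz": 3, "wx": 0, "wy": 0, "wz": 0}, {"tx": 0, "ty": 0, "tz": 2, "wx": 0, "wy": 0, "wz": 0}, {"tx": 0, "ty": 0, "tz": 1.5, "wx": 0, "wy": 0, "wz": 0}, {"tx": 0, "ty": 0, "tz": 0, "wx": 0, "wy": 0, "wz": 0}, {"tx": 0, "ty": 0, "tz": 0, "wx": 0, "wy": 0, "wz": 0}]}}

```text
time_s: 47.12
ee_pos: [443.9, 36.9, 71.5]
ee_rot: [180.0, 0.1, -0.0]
force: [0.9, 0.1, -0.7]
gripper_width: 50.1
gripper_force: 0.0
```

Call:
{"api": "move_arm", "payload": {"plan": [{"tx": 0, "ty": 0, "tz": 0, "wx": 0, "wy": 0, "wz": 0}, {"tx": 0, "ty": 0, "tz": 0, "wx": 0, "wy": 0, "wz": 0}, {"tx": 0, "ty": 0, "tz": 0, "wx": 0, "wy": 0, "wz": 0}, {"tx": 0, "ty": 0, "tz": 0, "wx": 0, "wy": 0, "wz": 0}, {"tx": 0, "ty": 0, "tz": 0, "wx": 0, "wy": 0, "wz": 0}, {"tx": 0, "ty": 0, "tz": 0, "wx": 0, "wy": 0, "wz": 0}, {"tx": 0, "ty": 0, "tz": 0, "wx": 0, "wy": 0, "wz": 0}, {"tx": 0, "ty": 0, "tz": 0, "wx": 0, "wy": 0, "wz": 0}], "gripper": 0.5, "force": 30}}

```text
time_s: 47.78
ee_pos: [444.4, 37.8, 72.2]
ee_rot: [180.0, -0.0, 0.1]
force: [-0.9, -0.5, 4.3]
gripper_width: 15.4
gripper_force: 30.0
```

Call:
{"api": "move_arm", "payload": {"plan": [{"tx": 0, "ty": 0, "tz": -2, "wx": 0, "wy": 0, "wz": 0}, {"tx": 0, "ty": 0, "tz": -2.5, "wx": 0, "wy": 0, "wz": 0}, {"tx": 0, "ty": 0, "tz": -2.5, "wx": 0, "wy": 0, "wz": 0}, {"tx": 0, "ty": 0, "tz": -2, "wx": 0, "wy": 0, "wz": 0}, {"tx": 3.72, "ty": 1.24, "tz": 0, "wx": 0, "wy": 0, "wz": 0}, {"tx": 3.72, "ty": 1.24, "tz": 0, "wx": 0, "wy": 0, "wz": 0}, {"tx": 3.72, "ty": 1.24, "tz": 0, "wx": 0, "wy": 0, "wz": 0}, {"tx": 3.72, "ty": 1.24, "tz": 0, "wx": 0, "wy": 0, "wz": 0}, {"tx": 3.72, "ty": 1.24, "tz": 0, "wx": 0, "wy": 0, "wz": 0}, {"tx": 0, "ty": 0, "tz": 1.5, "wx": 0, "wy": 0, "wz": 0}, {"tx": 0, "ty": 0, "tz": 1.5, "wx": 0, "wy": 0, "wz": 0}, {"tx": 0, "ty": 0, "tz": 0, "wx": 0, "wy": 0, "wz": 0}]}}

```text
time_s: 48.78
ee_pos: [628.3, -24.3, 127.7]
ee_rot: [-180.0, 0.4, 0.0]
force: [-0.9, -0.1, -0.9]
gripper_width: 14.9
gripper_force: 30.0
```

Run:
```python
from h import *
w=grab('wrist');s=grab('scene');print(env.state()['ee_pos'])
A=cv2.resize(w['color'][100:310,150:430],None,fx=1.4,fy=2)[:,:,::-1]
c=cv2.resize(s['color'][110:250,170:300],(390,420))[:,:,::-1]
cv2.imwrite('pics/p6.png',np.hstack([A,c]))
```

```text
[629.5236069  -24.00296523 130.97771361]
```

View pics/p6.png

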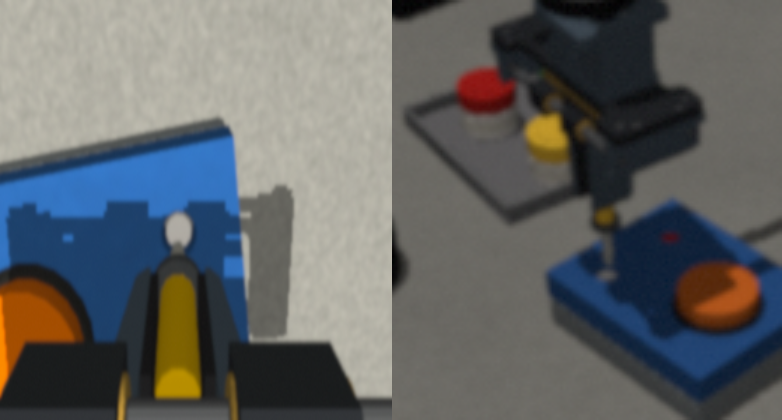

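The tip is aligned over the white button in both views, and red and yellow stand upright in the tray. Pressing.

Call:
{"api": "move_arm", "payload": {"plan": [{"tx": 0, "ty": 0, "tz": 0.6, "wx": 0, "wy": 0, "wz": 0}, {"tx": 0, "ty": 0, "tz": 0.5, "wx": 0, "wy": 0, "wz": 0}, {"tx": 0, "ty": 0, "tz": 0.3, "wx": 0, "wy": 0, "wz": 0}, {"tx": 0, "ty": 0, "tz": 0.2, "wx": 0, "wy": 0, "wz": 0}, {"tx": 0, "ty": 0, "tz": 0.2, "wx": 0, "wy": 0, "wz": 0}, {"tx": 0, "ty": 0, "tz": 0.1, "wx": 0, "wy": 0, "wz": 0}, {"tx": 0, "ty": 0, "tz": 0, "wx": 0, "wy": 0, "wz": 0}, {"tx": 0, "ty": 0, "tz": 0, "wx": 0, "wy": 0, "wz": 0}]}}

```text
time_s: 49.55
ee_pos: [630.2, -24.0, 113.3]
ee_rot: [-180.0, -0.0, 0.0]
force: [-1.1, 1.6, 2.1]
gripper_width: 15.2
gripper_force: 30.0
```

Call:
{"api": "move_arm", "payload": {"plan": [{"tx": 0, "ty": 0, "tz": 0.1, "wx": 0, "wy": 0, "wz": 0}, {"tx": 0, "ty": 0, "tz": 0, "wx": 0, "wy": 0, "wz": 0}, {"tx": 0, "ty": 0, "tz": 0, "wx": 0, "wy": 0, "wz": 0}]}}

```text
time_s: 49.8
ee_pos: [630.3, -24.0, 112.2]
ee_rot: [-180.0, -0.0, 0.0]
force: [-1.4, 0.5, 5.0]
gripper_width: 15.3
gripper_force: 30.0
```

Call:
{"api": "move_arm", "payload": {"plan": [{"tx": 0, "ty": 0, "tz": 0.1, "wx": 0, "wy": 0, "wz": 0}, {"tx": 0, "ty": 0, "tz": 0, "wx": 0, "wy": 0, "wz": 0}, {"tx": 0, "ty": 0, "tz": 0, "wx": 0, "wy": 0, "wz": 0}]}}

```text
time_s: 50.05
ee_pos: [630.5, -24.0, 112.0]
ee_rot: [180.0, -0.1, 0.0]
force: [-1.5, 0.6, 8.7]
gripper_width: 15.2
gripper_force: 30.0
```

Call:
{"api": "move_arm", "payload": {"plan": [{"tx": 0, "ty": 0, "tz": 0.1, "wx": 0, "wy": 0, "wz": 0}, {"tx": 0, "ty": 0, "tz": 0, "wx": 0, "wy": 0, "wz": 0}, {"tx": 0, "ty": 0, "tz": 0, "wx": 0, "wy": 0, "wz": 0}]}}

```text
time_s: 50.3
ee_pos: [630.6, -24.0, 111.9]
ee_rot: [180.0, -0.1, 0.0]
force: [-3.1, 1.2, 11.9]
gripper_width: 15.5
gripper_force: 30.0
```

Call:
{"api": "move_arm", "payload": {"plan": [{"tx": 0, "ty": 0, "tz": -1.2, "wx": 0, "wy": 0, "wz": 0}, {"tx": 0, "ty": 0, "tz": -2, "wx": 0, "wy": 0, "wz": 0}, {"tx": 0, "ty": 0, "tz": -2, "wx": 0, "wy": 0, "wz": 0}, {"tx": -3.72, "ty": -1.24, "tz": 0, "wx": 0, "wy": 0, "wz": 0}, {"tx": -3.72, "ty": -1.24, "tz": 0, "wx": 0, "wy": 0, "wz": 0}, {"tx": -3.72, "ty": -1.24, "tz": 0, "wx": 0, "wy": 0, "wz": 0}, {"tx": -3.72, "ty": -1.24, "tz": 0, "wx": 0, "wy": 0, "wz": 0}, {"tx": -3.72, "ty": -1.24, "tz": 0, "wx": 0, "wy": 0, "wz": 0}, {"tx": 0, "ty": 0, "tz": 0, "wx": 0, "wy": 0, "wz": 0}, {"tx": 0, "ty": 0, "tz": 2, "wx": 0, "wy": 0, "wz": 0}, {"tx": 0, "ty": 0, "tz": 1.5, "wx": 0, "wy": 0, "wz": 0}, {"tx": 0, "ty": 0, "tz": 0, "wx": 0, "wy": 0, "wz": 0}]}}

```text
time_s: 51.3
ee_pos: [442.2, 37.6, 124.4]
ee_rot: [180.0, 0.3, 0.1]
force: [-0.6, -0.0, -0.4]
gripper_width: 15.2
gripper_force: 30.0
```

Call:
{"api": "move_arm", "payload": {"plan": [{"tx": 0, "ty": 0, "tz": 0, "wx": 0, "wy": 0, "wz": 0}, {"tx": 0, "ty": 0, "tz": 0, "wx": 0, "wy": 0, "wz": 0}, {"tx": 0, "ty": 0, "tz": 0, "wx": 0, "wy": 0, "wz": 0}]}}

```text
time_s: 51.55
ee_pos: [445.1, 37.7, 127.5]
ee_rot: [180.0, -0.1, 0.0]
force: [0.1, -0.2, -0.7]
gripper_width: 15.4
gripper_force: 30.0
```

Same pose as the first return, so lowering and releasing.

Call:
{"api": "move_arm", "payload": {"plan": [{"tx": 0, "ty": 0, "tz": 1.5, "wx": 0, "wy": 0, "wz": 0}, {"tx": 0, "ty": 0, "tz": 1.5, "wx": 0, "wy": 0, "wz": 0}, {"tx": 0, "ty": 0, "tz": 1.5, "wx": 0, "wy": 0, "wz": 0}, {"tx": 0, "ty": 0, "tz": 0.6, "wx": 0, "wy": 0, "wz": 0}, {"tx": 0, "ty": 0, "tz": 0.2, "wx": 0, "wy": 0, "wz": 0}, {"tx": 0, "ty": 0, "tz": 0, "wx": 0, "wy": 0, "wz": 0}, {"tx": 0, "ty": 0, "tz": 0, "wx": 0, "wy": 0, "wz": 0}]}}

```text
time_s: 52.13
ee_pos: [444.9, 37.8, 74.6]
ee_rot: [180.0, -0.1, 0.0]
force: [0.4, -0.2, -1.1]
gripper_width: 15.2
gripper_force: 30.0
```

Call:
{"api": "move_arm", "payload": {"plan": [{"tx": 0, "ty": 0, "tz": 0, "wx": 0, "wy": 0, "wz": 0}, {"tx": 0, "ty": 0, "tz": 0, "wx": 0, "wy": 0, "wz": 0}, {"tx": 0, "ty": 0, "tz": 0, "wx": 0, "wy": 0, "wz": 0}, {"tx": 0, "ty": 0, "tz": 0, "wx": 0, "wy": 0, "wz": 0}, {"tx": 0, "ty": 0, "tz": 0, "wx": 0, "wy": 0, "wz": 0}, {"tx": 0, "ty": 0, "tz": 0, "wx": 0, "wy": 0, "wz": 0}], "gripper": 5}}

```text
time_s: 52.63
ee_pos: [444.2, 37.8, 73.9]
ee_rot: [180.0, -0.0, 0.0]
force: [0.3, -1.3, 0.5]
gripper_width: 49.5
gripper_force: 0.0
```

Call:
{"api": "move_arm", "payload": {"plan": [{"tx": 0, "ty": 0, "tz": -3, "wx": 0, "wy": 0, "wz": 0}, {"tx": 0, "ty": 0, "tz": -4, "wx": 0, "wy": 0, "wz": 0}, {"tx": 0, "ty": 0, "tz": -4, "wx": 0, "wy": 0, "wz": 0}, {"tx": 0, "ty": 0, "tz": -4, "wx": 0, "wy": 0, "wz": 0}, {"tx": 0, "ty": 0, "tz": -3.3, "wx": 0, "wy": 0, "wz": 0}, {"tx": -1, "ty": 3, "tz": 0, "wx": 0, "wy": 0, "wz": 0}, {"tx": -1, "ty": 3, "tz": 0, "wx": 0, "wy": 0, "wz": 0}, {"tx": -1, "ty": 3, "tz": 0, "wx": 0, "wy": 0, "wz": 0}, {"tx": 0, "ty": 3, "tz": 0, "wx": 0, "wy": 0, "wz": 0}, {"tx": 0, "ty": 0, "tz": 0, "wx": 0, "wy": 0, "wz": 0}, {"tx": 0, "ty": 0, "tz": 0, "wx": 0, "wy": 0, "wz": 0}, {"tx": 0, "ty": 0, "tz": 0, "wx": 0, "wy": 0, "wz": 0}]}}

```text
time_s: 53.63
ee_pos: [414.2, -81.8, 256.7]
ee_rot: [-180.0, 0.0, 0.0]
force: [-0.1, -0.1, 0.4]
gripper_width: 50.3
gripper_force: 0.0
```

Run:
```python
from h import *
t=grab('top');s=grab('scene');w=grab('wrist')
S=cv2.resize(s['color'][100:380,120:500],(760,560));cv2.putText(S,'',(0,0),0,1,(0,0,0))
L=cv2.resize(s['color'][90:380,110:500],(400,297));W=cv2.resize(w['color'][:300],(400,214))
T=cv2.resize(t['color'][120:270,130:440],(400,194))
Z=cv2.resize(s['color'][110:250,170:350],(400,311))
cv2.imwrite('pics/end.png',np.vstack([np.hstack([L[:297],Z[:297]]),np.hstack([np.vstack([T,np.zeros((20,400,3),np.uint8)]),W])])[:,:,::-1])
look()
b=w;print([(x,onz(b,x[1],x[2],111).round(1)) for x in blobs(mask(b['color'],'yellow',150,150),20) if x[0]<800])
```

```text
[414.4 -81.3 256.8] [-1.8e+02  0.0e+00  1.0e-01]
{'red': [([562.8, -34.9], 233, 47, 177), ([571.3, -331.2], 512, 39, 2909)], 'yellow': [([445.1, 36.4], 176, 157, 2099), ([558.0, -225.3], 411, 52, 2569), ([585.0, 72.0], 130, 23, 2661)], 'green': [([483.9, -330.9], 495, 124, 2236)], 'blue': [([485.0, -245.7], 421, 123, 2088)]}
red [((219, 186.1, 154.3), array([713.2, 321.4])), ((300, 407.9, 208.3), array([ 568.1, -330.8]))]
yellow [((251, 372.1, 210.6), array([ 558.7, -225.9]))]
green [((215, 410.6, 238.2), array([ 480.8, -336. ]))]
blue []
[((229, 156.6, 165.6, [149, 155, 17, 20]), array([446.4,  35.7, 111. ])), ((61, 169.9, 307.3, [167, 296, 6, 22]), array([286.4,  38. , 111. ])), ((75, 383.5, 307.9, [381, 296, 7, 23]), array([ 286.2, -202.3,  111. ])), ((50, 169.0, 327.7, [167, 321, 5, 14]), array([259.3,  41.6, 111. ])), ((85, 383.9, 331.2, [380, 321, 8, 21]), array([ 255.2, -205.8,  111. ]))]
```

View pics/end.png

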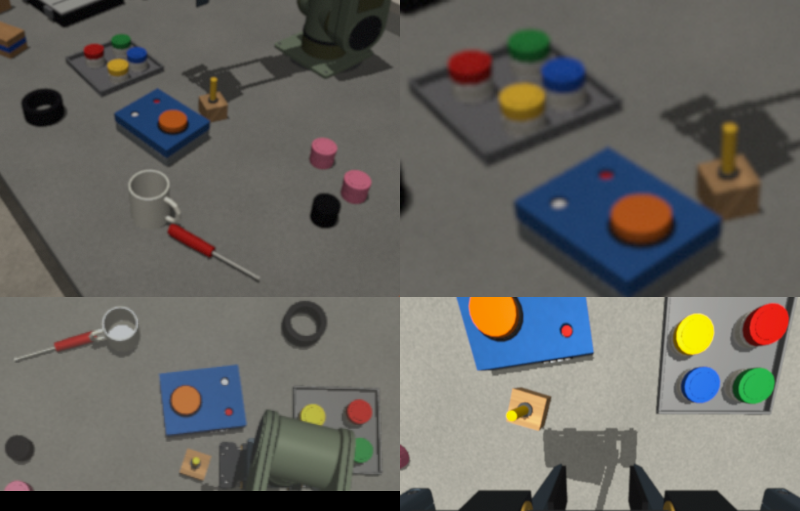

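The final picture shows all four tubs upright inside the tray, the pin home in its holder, and the mug, tape roll and screwdriver where they were.

```bash
python3 -c "
from h import *
print(env.job_done())"
```

```text
the job is handed in; nothing more can be done
None
```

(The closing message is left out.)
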